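# Lock the banding wheel and load a bat of cups

## Robot

A 7-joint arm with a two-finger parallel gripper is mounted at the origin on the work surface. World frame = base frame: x ahead of the robot, y to its left, z up, the work surface at z = 0. Lengths are in mm, angles in rad, forces in N, time in s.
With the tool pointing down it reaches from about 400 to 850 mm from the base axis. Payload 4.4 kg.
Tool frame: the origin (TCP) lies at the very end of the fingers, on their centre line; the grasp point (between the pads) lies manip.pinch_z behind it (manip.pinch_z is the distance from the TCP to the grasp point, in mm); z points along the fingers, y is the line along which they close (so a half turn about z gives the same grasp; the last joint's range is limited). The gripper opens to 94 mm and grips with 3 to 60 N. Pads are 16 mm wide; open, the fingers measure 119 mm over their backs; the gripper's body (75 mm by 177 mm) begins 78 mm behind the grasp point.
Start: joints at [1.239, 0.628, 0.038, 1.517, -0.027, 0.996, -0.02], TCP at [170.771, -627.18, 205.478] pointing down, gripper open.
Joint ranges: [-3.06, 3.06], [-0.37, 2.12], [-1.25, 1.32], [0.18, 2.47], [-1.1, 4.24], [0.23, 1.98], [-2.94, 2.94]. Speed limits (rad/s): [2.57, 2.57, 3.14, 3.14, 3.14, 3.14, 3.14].

## Interface

Orientations are given as a 3x3 rotation matrix whose columns are the frame's x, y, z axes.
In Python, from station import status, imaging, workorder, masks_of, manip gives the robot as it stands.
- The arm moves only by the shell command python3 -m handwheel 'ROWS' [OPENING]. ROWS is JSON, a list that holds one entry, the list of rows, each a list of 6 numbers: the shift along the tool's x, y, z in m, then the turn, a rotation vector about the tool's x, y, z in degrees. In form: [[[x, y, z, ax, ay, az], ...]]. A call has exactly 5 rows; each row is the pose to reach, as a shift and turn from the pose commanded when the call began, along the tool's axes at that moment; what a row does not reach only later rows make up. A row lasts 1/8 s, in which the tool goes at most 62.5 mm and 10.7 degrees, less where a joint would pass 70% of its speed; a pose out of reach is approached as far as the arm can. A call with a gripper value outside its range is refused whole. OPENING is the closure, from -1 (fully open) to 1 (shut), set as the call begins (- or left out, the last holds). The fingers move at their own pace and stop on an object; the grip force is fixed at half the most. Time passes only in rows, so rows that repeat a pose let the fingers close, or fill a call up. It gives the time, the measured TCP pose, the force, the opening and the grip force at its end, in the units of the state.
- status.get_state(): the state, without advancing time (a new reading comes with each control period).
- imaging.snapshot(name): name is "side" or "top" or "wrist"; returns (picture, depth): 420x560x3 uint8, red, green, blue; 420x560 float32, mm along the optical axis (not along the pixel's ray), 0 where there is no reading.
- imaging.calibration(name): a dict with "fx", "fy", "cx", "cy" (pixels), "dist" ([k1, k2, p1, p2, k3] as OpenCV has them; the pictures are not rectified), "world_from_camera" (4x4, takes a point from camera to world coordinates). Camera axes: x right, y up, looking along -z (the intrinsics and any distortion apply to the point x, -y, -z); pixel columns grow to the right and rows downward; lengths in mm; the calibration is good to about 2 mm. A picture is of the moment at which its call begins: read the wrist's pose just before it. calibration takes no time and is no camera call; for the wrist camera it gives the pose at the moment of the call.
- workorder.job_done(): hands the job in; it is judged then, once.
Trained networks look in the newest picture that a camera, given by its name, has taken for a name from the list of things; names that differ only in an ending like _2 or _b are one class to them, and where a whole thing is asked for, a point or a joint stands for the part that bears it (a point fixed in the world has none). Each returns a list of dicts, best first, with "confidence" (0 to 1); they miss things now and then, are a little off and sometimes report something else, mostly with a low value. They report only what shows in the picture. A call takes as long as a camera call. They do not tell look-alikes from the thing itself.
- masks_of(target, camera): "pixels" (420x560 bool, what is visible of it) and "position" ([column, row] in pixels, amid what is visible of it).
The state is a dict: "time_s": time; "joints": joint angles; "joint_vel": joint speeds; "joint_efforts": joint torques, N m; "eef_pos": TCP position; "tool_rot": TCP orientation; "wrist_force": force on the tool from outside, world axes, zero at the start; "moment": the same for the moment, N m; "width": finger opening in mm; "finger_force": force on a finger pad.
Only numpy, scipy, OpenCV 4.12 (cv2) and the standard library are available. Lean on these libraries where they do the work, as an engineer would, in place of code of your own. Each camera call takes 0.05 s, during which the arm holds its last target. There are 200 camera calls.

## Task

Get the banding wheel ready for glazing: put the wooden block that was left on the wheel head into the white tool tray, turn the head until the hole in its ear is over the hole in the fixed bracket, and push the locking pin down through both until its collar is home. Then lower the plywood bat level over the head's two pins so that it sits flat on the head, and stand every clay cup upright on the bat. Do not knock over or push aside the jar or the spray bottle.

Things in the scene. Friction and masses are not known exactly. Their poses are not given: they have to be found in the camera images.
- wheel_head (a joint): angle of the turning wheel head about its upright axis, rad, counter-clockwise from above positive; 0 = the ear's hole is exactly over the bracket's hole. It turns freely between -1.5 and 1.0 against light friction (about 0.1 N m) and stays where it is left; at the start it is between -1.15 and -0.4
- head_top (a point): centre of the flat top of the round aluminium wheel head (diameter 190, 10 thick, top 85 above the table), on the axis of the wheel. z up; x points towards the ear with the hole, so -x points to the knob and the two bat pins lie on the y axis; turns with the head
- ear_hole (a point): centre of the hole (diameter 13) in the ear of the head, at the ear's top face, 125 from the axis along the head's x, level with the head's top. The ear is 40 wide, 10 thick and reaches out to 150 from the axis
- knob_grip (a point): turning knob: an upright black round post of diameter 18, 45 tall, on a second ear opposite the hole, 125 from the axis. This point is on the post's axis, 27 above the head's top and 18 below the post's top; push or pull the post round to turn the head
- bat_pin_a (a point): top of one of the two steel bat pins on the head, on the head's +y side, 60 from the axis: diameter 10, 13 tall, tapered to 4 over the top 4
- bat_pin_b (a point): top of the other bat pin, the same, on the head's -y side
- bracket_hole (a point): centre of the hole (diameter 13) in the fixed iron bracket that reaches out under the head from the wheel's foot, at the bracket's top face, 14 below the top of the ear; the bracket is 12 thick and open below. x points away from the wheel's axis. The foot does not move
- lock_pin: steel locking pin, upright; origin at the lower tip, z up the pin. Shaft diameter 10 and 45 long with the lowest 10 tapered to 4, then a collar of diameter 24 from 45 to 50, then a round grip of diameter 18 from 50 to 90. 90 g. At the start it stands in the holder with its collar on the holder's top. Home in the wheel, its collar lies on the ear and the tip is 45 below the ear's top, 31 below the bracket's top face
- holder: fixed wooden block 50 x 50 x 50 with an upright hole of diameter 15 that holds the locking pin; origin at the centre of its underside
- bat: square plywood board 180 x 180 x 15, 400 g, with an upright wooden handle in its middle: a bar 60 long along the bat's x, 18 thick along its y, from 15 to 65 above the underside. Two through holes of diameter 13 at y = +60 and y = -60 on its own y axis. Origin at the centre of the underside, z up. It fits on the head either way round (half a turn is the same); on the head its x is along the head's x
- block: dark wooden block 70 long (its x) x 22 wide (its y) x 25 high, 40 g, lying on the wheel head at the start; origin at the centre of its underside
- tray: white plastic tool tray, fixed, open on top, 110 (x) x 150 (y) x 35 high outside, walls and floor 5; origin at the centre of its underside
- mat: thin black rubber mat, fixed, 190 x 190 x 3, on which the cups stand at the start, about 76 apart; origin at the centre of its underside
- cup0: small unglazed clay cup without handle, 60 tall, outside diameter 45 at the foot and 50 at the rim, wall 4, 90 g; origin at the centre of its underside, z up out of its mouth. Two to four of the cups cup0..cup3 are there
- cup1: small unglazed clay cup without handle, 60 tall, outside diameter 45 at the foot and 50 at the rim, wall 4, 90 g; origin at the centre of its underside, z up out of its mouth. Two to four of the cups cup0..cup3 are there
- cup2: small unglazed clay cup without handle, 60 tall, outside diameter 45 at the foot and 50 at the rim, wall 4, 90 g; origin at the centre of its underside, z up out of its mouth. Two to four of the cups cup0..cup3 are there
- cup3: small unglazed clay cup without handle, 60 tall, outside diameter 45 at the foot and 50 at the rim, wall 4, 90 g; origin at the centre of its underside, z up out of its mouth. Two to four of the cups cup0..cup3 are there
- jar: bystander: amber glass jar, diameter 70, 90 tall; origin at the centre of its underside
- sprayer: bystander: small blue spray bottle with a white head, diameter 50, 113 tall; origin at the centre of its underside
Mind the look-alikes: they are no part of the job. What is shaped like the cup0 but pink or red is not meant. Leave any purple look-alike of the cup1 alone.

How it is judged (in metres and radians):
On the way, in this order (a step that is already met when the one before it is completed fails the run):
1. the head is turned so that the holes line up and the locking pin is through both, collar home (horizontal distance between lock_pin and bracket_hole below 0.004 m and z of lock_pin in the frame of bracket_hole between -0.036 and -0.028 m and angle between lock_pin's own z axis and vertical below 0.1 rad and value of joint wheel_head between -0.03 and 0.03 rad), for 0.3 s.
2. the bat sits flat on the head over both bat pins, with the locking pin still home (all of step 1 and horizontal distance between bat and head_top below 0.005 m and z of bat in the frame of head_top between -0.004 and 0.003 m and angle between bat's own z axis and vertical below 0.03 rad and angle between the x axis of bat and the x axis of head_top, either way round below 0.06 rad), for 0.3 s.
At the end, for the whole second after the job is handed in: Pin home through both holes (4 mm off axis, 3 mm depth, head within 0.03 rad of 0); bat flat on the head over both pins (5 mm, 3 mm height, 0.03 rad tilt); every cup present upright (0.1 rad) and at rest with its centre over the bat; block at rest in the tray (all of step 2 and x of cup0 in the frame of bat between -0.09 and 0.09 m and y of cup0 in the frame of bat between -0.09 and 0.09 m and z of cup0 in the frame of bat between 0.011 and 0.019 m and angle between each of cup0, cup1, cup2, cup3's own z axis and vertical below 0.1 rad and linear speed of each of cup0, cup1, cup2, cup3, block below 0.02 m/s and x of cup1 in the frame of bat between -0.09 and 0.09 m and y of cup1 in the frame of bat between -0.09 and 0.09 m and z of cup1 in the frame of bat between 0.011 and 0.019 m and x of cup2 in the frame of bat between -0.09 and 0.09 m and y of cup2 in the frame of bat between -0.09 and 0.09 m and z of cup2 in the frame of bat between 0.011 and 0.019 m and x of cup3 in the frame of bat between -0.09 and 0.09 m and y of cup3 in the frame of bat between -0.09 and 0.09 m and z of cup3 in the frame of bat between 0.011 and 0.019 m and x of block in the frame of tray between -0.055 and 0.055 m and y of block in the frame of tray between -0.075 and 0.075 m and z of block in the frame of tray between 0 and 0.045 m); the robot touches nothing.
It fails at once if the jar is pushed more than 4 cm aside or knocked over (distance of jar from where it was at the start of the episode above 0.04 m or angle between jar's own z axis and vertical above 0.5 rad).
It fails at once if the sprayer is pushed more than 4 cm aside or knocked over (distance of sprayer from where it was at the start of the episode above 0.04 m or angle between sprayer's own z axis and vertical above 0.5 rad).
Of cup0, cup1, cup2, cup3 only 2 to 4 are there at a start; the rules pass over those that are not, and their reading is None.
At some moment in a run one of bat, block may be knocked a few centimetres aside while the robot is not near it.
It also fails if it takes over 210 s, if anything falls off the work surface, if the arm or the gripper's body presses on something with over 40 N, if the wrist force passes 120 N, or if a joint passes its speed limit or range.

## Working session

There is one attempt and no reset: what is moved stays moved. The work goes in short steps, Python scripts to look and compute and a shell command to move; the robot and the scene stay as the last step left them, time stands still between calls to the robot, and variables do not carry over. Pictures are saved under pics/ and viewed, at most 14 in all, crops included, and the job is handed in when it is done.

```bash
ls; mkdir -p pics
cat > h.py <<'E'
import numpy as np, cv2
from station import status, imaging, workorder, masks_of, manip
def snap(n,save=None):
    c=imaging.calibration(n); p,d=imaging.snapshot(n)
    if save: cv2.imwrite('pics/'+save,p[:,:,::-1])
    return p,d,c
def cloud(d,c):
    h,w=d.shape; u,v=np.meshgrid(np.arange(w),np.arange(h))
    K=np.array([[c['fx'],0,c['cx']],[0,c['fy'],c['cy']],[0,0,1.]])
    q=cv2.undistortPoints(np.stack([u,v],-1).reshape(-1,1,2).astype(np.float64),K,np.array(c['dist'],float)).reshape(h,w,2)
    P=np.stack([q[...,0]*d,-q[...,1]*d,-d,np.ones_like(d)],-1)@np.array(c['world_from_camera']).T
    P=P[...,:3]; P[d<=0]=np.nan
    return P
def proj(X,c):
    T=np.linalg.inv(np.array(c['world_from_camera'])); X=np.atleast_2d(X); Y=X@T[:3,:3].T+T[:3,3]
    K=np.array([[c['fx'],0,c['cx']],[0,c['fy'],c['cy']],[0,0,1.]])
    Y=Y*[1,-1,-1]
    return cv2.projectPoints(Y.reshape(-1,1,3),np.zeros(3),np.zeros(3),K,np.array(c['dist'],float))[0].reshape(-1,2)
def st():
    s=status.get_state(); print(round(s['time_s'],2),'tcp',np.round(s['eef_pos'],1),'F',np.round(s['wrist_force'],1),'w',np.round(s['width'],1),'ff',np.round(s['finger_force'],1)); return s
def rel(target,yawdeg=None):
    """shift in tool axes (m) from current pose"""
    s=status.get_state(); R=np.array(s['tool_rot']); return np.round(R.T@(np.array(target)-s['eef_pos'])/1000,4)
E
python3 - <<'E'
from h import *
s=st(); print(np.round(s['tool_rot'],3),manip.pinch_z)
for n in('top','side'):
    p,d,c=snap(n,n+'0.png'); P=cloud(d,c); np.savez(n+'0.npz',p=p,d=d,P=P)
    print(n,np.round(c['world_from_camera'],2).tolist(),c['fx'])
    for t in('wheel_head','knob_grip','lock_pin','holder','bat','block','tray','mat','cup0','jar','sprayer'):
        for m in masks_of(t,n)[:6]:
            k=m['pixels']; X=P[k]; X=X[~np.isnan(X[:,0])]
            if len(X): print(t,round(m['confidence'],2),np.round(m['position']),k.sum(),'med',np.round(np.median(X,0)),'zmax',np.round(np.percentile(X[:,2],98)),'rgb',np.round(np.median(p[k],0)))
E
```

```text
pics
0.0 tcp [ 170.6 -626.5  204.6] F [-0.3 -0.2  1.1] w 94.1 ff 0.0
[[ 0.965  0.263 -0.   ]
 [ 0.263 -0.965  0.002]
 [-0.    -0.002 -1.   ]] 18.8
top [[-0.08, 0.97, -0.22, 255.26], [-1.0, -0.08, 0.02, 45.9], [-0.0, 0.23, 0.97, 1365.48], [0.0, 0.0, 0.0, 1.0]] 524.3891901364334
wheel_head 0.73 [372. 216.] 4667 med [ 512. -233.   86.] zmax 94.0 rgb [158. 150. 155.]
knob_grip 0.58 [368. 215.] 4814 med [ 512. -234.   86.] zmax 94.0 rgb [158. 149. 155.]
lock_pin 0.55 [299. 164.] 63 med [662. -57.  81.] zmax 100.0 rgb [101.  99. 101.]
holder 0.66 [295. 172.] 400 med [656. -54.  50.] zmax 57.0 rgb [105.  68.  38.]
bat 0.65 [142. 242.] 4840 med [500. 359.  16.] zmax 65.0 rgb [177. 142. 103.]
block 0.79 [375. 216.] 282 med [ 510. -232.  111.] zmax 117.0 rgb [78. 46. 29.]
block 0.24 [382. 217.] 4691 med [ 510. -234.   86.] zmax 94.0 rgb [158. 150. 155.]
mat 0.59 [240. 245.] 4212 med [484. 105.   4.] zmax 10.0 rgb [24. 23. 23.]
mat 0.33 [377. 220.] 5483 med [ 502. -237.   86.] zmax 95.0 rgb [156. 147. 152.]
cup0 0.91 [255. 226.] 340 med [520.  61.  28.] zmax 68.0 rgb [112.  90.  74.]
cup0 0.74 
[... 1473 characters left out ...]
3.]
mat 0.23 [355. 322.] 9142 med [ 502. -252.   84.] zmax 93.0 rgb [153. 152. 151.]
cup0 0.97 [228. 203.] 524 med [437. 131.  45.] zmax 62.0 rgb [100.  84.  65.]
cup0 0.94 [244. 225.] 618 med [439.  54.  41.] zmax 63.0 rgb [99. 83. 64.]
cup0 0.87 [188. 229.] 618 med [321. 111.  39.] zmax 60.0 rgb [116.  60.  77.]
cup0 0.84 [223. 287.] 723 med [339. -50.  38.] zmax 60.0 rgb [97.  7.  4.]
cup0 0.81 [277. 215.] 603 med [515.  53.  41.] zmax 63.0 rgb [99. 83. 63.]
cup0 0.57 [170. 196.] 571 med [328. 224.  40.] zmax 61.0 rgb [56. 25. 75.]
jar 0.79 [445. 266.] 1650 med [ 730. -235.   67.] zmax 90.0 rgb [102.  79.  50.]
sprayer 0.94 [296. 115.] 683 med [714. 311.  64.] zmax 113.0 rgb [19. 46. 97.]
```

View pics/top0.png

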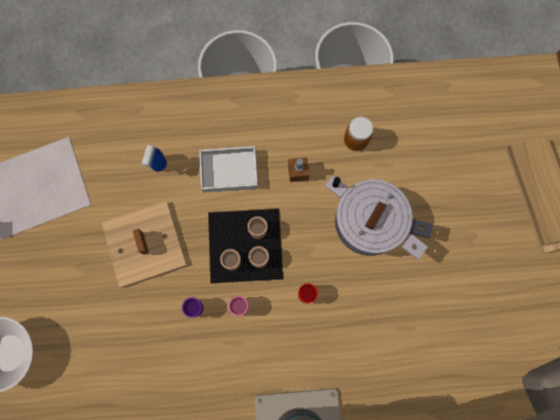

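View pics/side0.png

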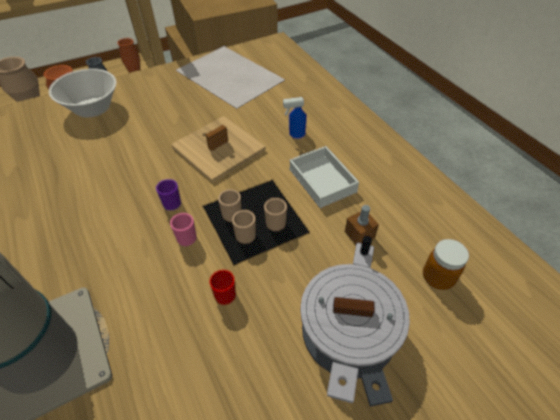

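Run:
```python
from h import *
from scipy.optimize import least_squares
s=status.get_state(); c=imaging.calibration('wrist'); T=np.array(c['world_from_camera'])
R=np.array(s['tool_rot']); print('cam in tool',np.round(R.T@(T[:3,3]-s['eef_pos'])),np.round(R.T@T[:3,:3],2).tolist(),c['fx'])
for n in('top','side'):
    P=np.load(n+'0.npz')['P']; p=np.load(n+'0.npz')['p']
    X=P.reshape(-1,3); 
    m=(abs(X[:,2]-86)<6)&(np.hypot(X[:,0]-505,X[:,1]+245)<170)
    Y=X[m]; print(n,'plane z',np.median(Y[:,2]),len(Y))
    # circle: maximise count within 95 minus outside
    best=max(((np.sum(np.hypot(Y[:,0]-a,Y[:,1]-b)<95)-0,a,b) for a in range(485,526,1) for b in range(-265,-224,1)))
    ties=[(a,b) for a in range(485,526) for b in range(-265,-224) if np.sum(np.hypot(Y[:,0]-a,Y[:,1]-b)<95)>=best[0]-3]
    C=np.mean(ties,0); print('centre',C)
    r=np.hypot(*(Y[:,:2]-C).T); a=np.degrees(np.arctan2(*(Y[:,:2]-C).T[::-1]))
    k=(r>112)&(r<150); print('ear ang hist',np.histogram(a[k],np.arange(-180,181,10))[0])
    # bracket z ~71
    m=(abs(X[:,2]-71)<5); Z=X[m]; r=np.hypot(*(Z[:,:2]-C).T); k=(r>112)&(r<150); a=np.degrees(np.arctan2(*(Z[k,:2]-C).T[::-1])); print('br',np.histogram(a,np.arange(-180,181,10))[0])
    m=(abs(X[:,2]-130)<5)&(np.hypot(X[:,0]-C[0],X[:,1]-C[1])<160); print('knob',np.median(X[m],0),m.sum())
    m=(abs(X[:,2]-111)<5)&(np.hypot(X[:,0]-C[0],X[:,1]-C[1])<60); Q=X[m][:,:2]; print('block',cv2.minAreaRect(Q.astype(np.float32)),len(Q))
    m=(abs(X[:,2]-15)<6)&(np.hypot(X[:,0]-500,X[:,1]-359)<160); print('bat',cv2.minAreaRect(X[m][:,:2].astype(np.float32)))
    m=(abs(X[:,2]-62)<6)&(np.hypot(X[:,0]-500,X[:,1]-359)<80); print('handle',cv2.minAreaRect(X[m][:,:2].astype(np.float32)))
    m=(abs(X[:,2]-35)<4)&(np.hypot(X[:,0]-690,X[:,1]-128)<110); print('tray',cv2.minAreaRect(X[m][:,:2].astype(np.float32)))
```

```text
cam in tool [  73.   -0. -179.] [[0.0, 0.97, 0.25], [1.0, -0.0, 0.0], [0.0, 0.25, -0.97]] 308.3172280381286
top plane z 86.30531221423075 4481
centre [ 515. -233.]
ear ang hist [  0   0   0  50 117  67   1   0   0   0   0   0   0   0   0   0   0   0
   0   0   0   8  61  37   0   0   0   0   0   0   0   0   0   0   0   0]
br [  0   0   0   2   0   0  81 100   2   0   0   0   0   0   0   0   0   0
   0   0   0   0   0   0   0   0   0   0   0   0   0   0   0   0   0   0]
knob [ 601.37514688 -143.46718231  131.14239826] 39
block ((510.8900451660156, -232.46119689941406), (22.146324157714844, 69.41470336914062), 53.59477996826172) 234
bat ((485.3872375488281, 356.6510009765625), (273.6056213378906, 241.4485321044922), 36.38650894165039)
handle ((503.5906677246094, 364.0899353027344), (60.33987808227539, 19.09682273864746), 14.614230155944824)
tray ((686.7478637695312, 127.52281188964844), (150.83729553222656, 112.32733917236328), 89.89794921875)
side plane z 83.96116496930176 8960
centre [ 515. -233.]
ear ang hist [  0   0   0 116 329 189   0   0   0   0   0   0   0   0   0   0   0   0
   0   0   0  21  81  54   0   0   0   0   0   0   0   0   0   0   0   0]
br [  0   0   0   1  10   3 241 303   2   0   0   0   0   0   0   0   0   0
   0   0   0   0   0   0   0   0   0   0   0   0   0   0   0   0   0   0]
knob [ 599.88956676 -144.26140572  127.99207569] 64
block ((510.86846923828125, -232.78604125976562), (22.877643585205078, 68.63441467285156), 55.18754959106445) 458
bat ((504.92449951171875, 364.1415710449219), (182.79324340820312, 183.98167419433594), 14.442731857299805)
handle ((504.39898681640625, 362.7459716796875), (60.06180191040039, 20.842952728271484), 14.360198020935059)
tray ((686.1778564453125, 127.22875213623047), (153.6573486328125, 112.55414581298828), 89.7101058959961)
```

```bash
cat > plan.py <<'E'
import sys; from h import *
from scipy.spatial.transform import Rotation as Ro
s=st(); R=np.array(s['tool_rot']); p=np.array(s['eef_pos'])
for a in sys.argv[1:]:
    x,y,z,psi=map(float,a.split(',')); k=np.radians(psi); c,n=np.cos(k),np.sin(k)
    T=np.array([[c,n,0],[n,-c,0],[0,0,-1.]])
    r=np.degrees(Ro.from_matrix(R.T@T).as_rotvec())
    print(a,'shift',np.round(R.T@(np.array([x,y,z])-p)/1000,4),'turn',np.round(r,1),'rows',round(max(np.linalg.norm([x-p[0],y-p[1],z-p[2]])/62.5,np.linalg.norm(r)/10.7),1))
E
python3 plan.py 511,-232.6,230,-36
```

```text
1.2 tcp [ 170.8 -627.2  205.5] F [ 0.  -0.2 -0.1] w 93.7 ff 0.0
511,-232.6,230,-36 shift [ 0.4319 -0.2914 -0.0245] turn [ 0.  -0.  51.2] rows 8.3
```

```bash
python3 -m handwheel '[[[0.044,-0.03,-0.005,0,0,0],[0.088,-0.06,-0.01,0,0,0],[0.132,-0.09,-0.015,0,0,0],[0.176,-0.12,-0.02,0,0,0],[0.22,-0.146,-0.024,0,0,0]]]' && python3 -m handwheel '[[[0.044,-0.03,0,0,0,10],[0.088,-0.06,0,0,0,20],[0.132,-0.09,0,0,0,30],[0.176,-0.12,0,0,0,41],[0.212,-0.145,0,0,0,51]]]'
python3 plan.py 511,-232.6,88,-36
python3 - <<'E'
from h import *
p,d,c=snap('wrist','w1.png'); P=cloud(d,c)
X=P.reshape(-1,3)
m=(abs(X[:,2]-111)<6)&(np.hypot(X[:,0]-511,X[:,1]+232)<60)&(p.reshape(-1,3).sum(1)<250); Q=X[m]; print('block',cv2.minAreaRect(Q[:,:2].astype(np.float32)),len(Q),np.median(Q[:,2]))
E
```

```text
time_s: 1.82
eef_pos: [345.8, -427.1, 229.9]
tool_rot: [[0.965, 0.263, 0.001], [0.263, -0.965, -0.0], [0.0, 0.0, -1.0]]
wrist_force: [0.6, -0.3, 0.1]
width: 94.2
finger_force: 0.0
time_s: 2.45
eef_pos: [512.7, -230.8, 229.6]
tool_rot: [[0.809, -0.588, 0.001], [-0.588, -0.809, 0.0], [0.0, -0.001, -1.0]]
wrist_force: [-0.3, -1.2, 1.0]
width: 94.1
finger_force: 0.0
2.45 tcp [ 512.7 -230.8  229.6] F [-0.3 -1.2  1. ] w 94.1 ff 0.0
511,-232.6,88,-36 shift [-0.0004  0.0025  0.1416] turn [-0. -0. -0.] rows 2.3
block ((513.2833862304688, -231.12789916992188), (21.639028549194336, 69.19450378417969), 53.960121154785156) 1479 109.43001150734818
```

View pics/w1.png

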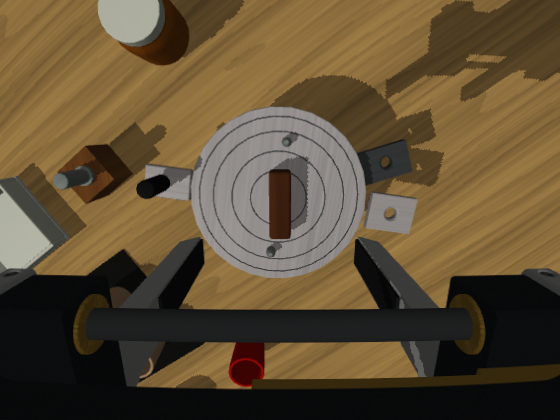

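```bash
python3 - <<'E'
from h import *
p,d,c=snap('wrist'); P=cloud(d,c); X=P.reshape(-1,3); np.savez('w1.npz',p=p,d=d,P=P)
m=(abs(X[:,2]-85)<4)&(np.hypot(X[:,0]-515,X[:,1]+233)<160); Y=X[m]; print(np.median(Y[:,2]))
G=[(np.sum(np.hypot(Y[:,0]-a,Y[:,1]-b)<95),a,b) for a in np.arange(505,526,.5) for b in np.arange(-245,-222,.5)]
mx=max(G)[0]; C=np.mean([g[1:] for g in G if g[0]>=mx-8],0); print('C',C)
# dark holes around guesses: average
def hole(u,v,r=9):
    g=cv2.cvtColor(p,cv2.COLOR_RGB2GRAY)[v-r:v+r+1,u-r:u+r+1]; print(g[::2,::2]); 
hole(390,213); hole(386,162)
m=(abs(X[:,2]-130)<3)&(np.hypot(X[:,0]-600,X[:,1]+144)<40); print('knob',np.nanmean(X[m],0),m.sum())
print(P[213,382],P[213,398],P[162,376],P[162,396])
E
python3 -m handwheel '[[[0,0.0,0.03,0,0,0],[0,0,0.06,0,0,0],[0,0,0.09,0,0,0],[0,0,0.12,0,0,0],[0,0,0.141,0,0,0]]]' && python3 -m handwheel '[[[0,0,0,0,0,0],[0,0,0,0,0,0],[0,0,0,0,0,0],[0,0,0,0,0,0],[0,0,0,0,0,0]]]' 1 && python3 -m handwheel '[[[0,0,-0.03,0,0,0],[0,0,-0.06,0,0,0],[0,0,-0.09,0,0,0],[0,0,-0.10,0,0,0],[0,0,-0.10,0,0,0]]]'
python3 plan.py 687,127,60,-36
```

```text
84.6670254227723
C [ 517.16666667 -231.33333333]
[[138 137 137 137 137 137 136 137 137 137]
 [139 139 139 138 138 138 137 137 137 130]
 [136 137 135 136 137 137 138 120 113 107]
 [136 137 136 136 136 136 114 106 104 106]
 [137 137 137 137 137 137  98 105 108 107]
 [139 138 137 137 137 127 100 108 109 113]
 [139 139 140 139 140 139  89 112 115  92]
 [138 139 138 138 138 139  97  72  57  55]
 [137 138 139 138 138 138 136 103  88  97]
 [140 139 138 138 137 137 136 136 136 135]]
[[49 50 50 50 48 50 50 50 50 51]
 [49 50 49 50 50 51 50 50 43 43]
 [47 50 51 50 50 50 47 40 55 60]
 [36 50 50 49 49 49 37 62 66 66]
 [45 48 49 49 49 50 49 66 65 64]
 [34 49 49 48 49 48 55 64 63 66]
 [28 46 50 50 50 51 36 65 67 55]
 [37 47 51 51 51 50 39 43 35 21]
 [30 45 50 51 50 50 50 40 33 35]
 [30 35 49 49 48 47 49 48 49 50]]
knob [ 603.47860924 -142.74597314  129.42260575] 273
[ 441.64389753 -306.36101342   84.39013743] [ 393.49516956 -334.89245822   -0.40767449] [ 489.26738726 -332.62113221   70.96829015] [ 455.11226209 -368.68029535   -1.56048909]
time_s: 3.18
eef_pos: [510.2, -233.6, 87.3]
tool_rot: [[0.811, -0.584, -0.001], [-0.584, -0.811, 0.0], [-0.001, 0.001, -1.0]]
wrist_force: [-0.5, 0.2, 0.8]
width: 94.0
finger_force: 0.0
time_s: 3.8
eef_pos: [511.4, -232.9, 88.9]
tool_rot: [[0.811, -0.584, 0.001], [-0.584, -0.811, -0.0], [0.001, -0.0, -1.0]]
wrist_force: [0.3, -0.5, -0.4]
width: 47.5
finger_force: 0.0
time_s: 4.42
eef_pos: [511.3, -232.9, 188.6]
tool_rot: [[0.811, -0.584, 0.001], [-0.584, -0.811, -0.0], [0.001, -0.0, -1.0]]
wrist_force: [-1.6, -0.6, -0.3]
width: 0.6
finger_force: 0.0
4.42 tcp [ 511.3 -232.9  188.6] F [-1.6 -0.6 -0.3] w 0.6 ff 0.0
687,127,60,-36 shift [-0.0678 -0.3947  0.1287] turn [-0.  -0.   0.2] rows 6.7
```

```bash
python3 -m handwheel '[[[0,0,0,0,0,0],[0,0,0,0,0,0],[0,0,0,0,0,0],[0,0,0,0,0,0],[0,0,0,0,0,0]]]' -0.3 >/dev/null&& python3 -m handwheel '[[[0,0,0,0,0,0],[0,0,0.025,0,0,0],[0,0,0.05,0,0,0],[0,0,0.075,0,0,0],[0,0,0.1,0,0,0]]]' && python3 -m handwheel '[[[0,0,0,0,0,0],[0,0,0,0,0,0],[0,0,0,0,0,0],[0,0,0,0,0,0],[0,0,0,0,0,0]]]' 1 && python3 -m handwheel '[[[0,0,0,0,0,0],[0,0,-0.03,0,0,0],[0,0,-0.06,0,0,0],[0,0,-0.10,0,0,0],[0,0,-0.10,0,0,0]]]'
python3 plan.py 687,127,60,-36
```

```text
time_s: 5.68
eef_pos: [511.4, -233.0, 87.8]
tool_rot: [[0.811, -0.585, 0.0], [-0.585, -0.811, -0.0], [0.0, -0.0, -1.0]]
wrist_force: [-0.1, 1.0, -0.4]
width: 61.1
finger_force: 0.0
time_s: 6.3
eef_pos: [511.5, -233.0, 89.1]
tool_rot: [[0.811, -0.584, 0.001], [-0.584, -0.811, -0.0], [0.001, -0.0, -1.0]]
wrist_force: [-0.8, 0.4, 4.3]
width: 21.8
finger_force: 30.0
time_s: 6.92
eef_pos: [513.0, -233.9, 191.1]
tool_rot: [[0.811, -0.585, 0.005], [-0.585, -0.811, -0.002], [0.006, -0.001, -1.0]]
wrist_force: [0.5, -0.5, -0.5]
width: 21.8
finger_force: 30.0
6.92 tcp [ 513.  -233.9  191.1] F [ 0.5 -0.5 -0.5] w 21.8 ff 30.0
687,127,60,-36 shift [-0.0705 -0.3944  0.1312] turn [-0.1 -0.3  0.2] rows 6.7
```

```bash
python3 -m handwheel '[[[-0.01,-0.055,0,0,0,0],[-0.02,-0.115,0,0,0,0],[-0.03,-0.175,0,0,0,0],[-0.041,-0.235,0,0,0,0],[-0.052,-0.296,0,0,0,0]]]' >/dev/null&& python3 -m handwheel '[[[-0.009,-0.05,0,0,0,0],[-0.0185,-0.098,0,0,0,0],[-0.0185,-0.098,0.06,0,0,0],[-0.0185,-0.098,0.12,0,0,0],[-0.0185,-0.098,0.168,0,0,0]]]' && python3 -m handwheel '[[[0,0,0.003,0,0,0],[0,0,0.006,0,0,0],[0,0,0.006,0,0,0],[0,0,0.006,0,0,0],[0,0,0.006,0,0,0]]]' 0.15 && python3 -m handwheel '[[[0,0,0,0,0,0],[0,0,-0.03,0,0,0],[0,0,-0.06,0,0,0],[0,0,-0.12,0,0,0],[0,0,-0.18,0,0,0]]]'
python3 - <<'E'
from h import *
p,d,c=snap('wrist'); P=cloud(d,c)
for m in masks_of('block','wrist')[:2]:
    X=P[m['pixels']]; print(m['confidence'],np.nanmedian(X,0),np.nanmax(X[:,2]))
for m in masks_of('lock_pin','wrist')[:2]:
    X=P[m['pixels']]; print(m['confidence'],np.nanmedian(X,0),np.nanmax(X[:,2]))
E
python3 plan.py 661,-60,150,20
```

```text
time_s: 8.18
eef_pos: [681.9, 127.8, 16.1]
tool_rot: [[0.811, -0.584, -0.004], [-0.584, -0.811, -0.001], [-0.003, 0.003, -1.0]]
wrist_force: [0.8, -0.1, -1.1]
width: 21.6
finger_force: 30.0
time_s: 8.8
eef_pos: [685.0, 128.1, 15.8]
tool_rot: [[0.811, -0.585, 0.002], [-0.585, -0.811, 0.0], [0.001, -0.001, -1.0]]
wrist_force: [-0.4, 0.1, 0.2]
width: 39.8
finger_force: 0.0
time_s: 9.43
eef_pos: [683.9, 127.9, 196.0]
tool_rot: [[0.811, -0.585, -0.001], [-0.585, -0.811, -0.0], [-0.0, 0.001, -1.0]]
wrist_force: [0.8, -0.0, 0.1]
width: 39.9
finger_force: 0.0
0.96 [681.96536901 125.28002714  29.50505879] 31.845439951353967
0.86 [672.12720893 -51.4853753   82.05475771] 96.26087922492093
9.57 tcp [686.9 128.1 199. ] F [-0.1 -0.6 -0.3] w 40.1 ff 0.0
661,-60,150,20 shift [0.0887 0.1681 0.0485] turn [ -0.2  -0.5 -55.8] rows 5.2
```

```bash
cat >> h.py <<'E'
def holes(P,zp,cen,rad,tol=4,amin=20,amax=2000):
    """centres of holes in plane z=zp near cen: mean xy of plane-homography of hole contours"""
    m=(abs(P[...,2]-zp)<tol)&(np.hypot(P[...,0]-cen[0],P[...,1]-cen[1])<rad)
    v,u=np.nonzero(m); H,_=cv2.findHomography(np.stack([u,v],1).astype(np.float64),P[m][:,:2].astype(np.float64),cv2.RANSAC,2.0)
    cs,h=cv2.findContours(m.astype(np.uint8),cv2.RETR_CCOMP,cv2.CHAIN_APPROX_NONE); out=[]
    for i,c in enumerate(cs):
        if h[0][i][3]>=0 and amin<cv2.contourArea(c)<amax:
            (a,b),r=cv2.minEnclosingCircle(cv2.perspectiveTransform(c.astype(np.float64),H).astype(np.float32)); out.append((round(a,1),round(b,1),round(2*r,1)))
    return out
E
python3 - <<'E'
from h import *
P=np.load('w1.npz')['P']
print('ear',holes(P,84.7,(428,-318),45)); print('br',holes(P,71,(475,-350),45))
P=np.load('side0.npz')['P']
print('ear',holes(P,84,(428,-318),45,amin=5)); print('br',holes(P,70,(475,-350),45,amin=5))
E
```

```text
ear [(431.3, -320.7, 14.6)]
br [(476.8, -349.1, 15.0)]
ear [(426.7, -322.6, 14.8)]
br [(475.0, -351.3, 14.8)]
```

```bash
python3 plan.py 602.8,-142.1,190,46
```

```text
9.57 tcp [686.9 128.1 199. ] F [-0.1 -0.6 -0.3] w 40.1 ff 0.0
602.8,-142.1,190,46 shift [0.0897 0.2685 0.0079] turn [ -0.   -0.5 -81.8] rows 7.6
```

```bash
python3 -m handwheel '[[[0.018,0.054,0.002,0,0,-10],[0.036,0.108,0.004,0,0,-20],[0.054,0.161,0.006,0,0,-30],[0.072,0.215,0.008,0,0,-40],[0.0897,0.2685,0.008,0,0,-50]]]' >/dev/null&& python3 -m handwheel '[[[0,0,0,0,0,-10],[0,0,0,0,0,-20],[0,0,0,0,0,-31.8],[0,0,0,0,0,-31.8],[0,0,0,0,0,-31.8]]]' >/dev/null
python3 - <<'E'
from h import *
st();p,d,c=snap('wrist'); P=cloud(d,c); X=P.reshape(-1,3)
m=(abs(X[:,2]-129.5)<4)&(np.hypot(X[:,0]-602,X[:,1]+143)<40); print('knob',np.nanmean(X[m],0),m.sum(),cv2.minEnclosingCircle(X[m][:,:2].astype(np.float32)))
E
python3 plan.py 602.8,-142.1,102,46
```

```text
10.82 tcp [ 599.6 -142.3  185.8] F [ 0.1 -0.8 -0. ] w 40.1 ff 0.0
knob [ 604.00349575 -140.81421584  129.46156439] 377 ((603.5440673828125, -141.1894073486328), 8.897225379943848)
10.88 tcp [ 599.8 -142.2  185.9] F [ 0.3 -0.7 -0.2] w 39.9 ff 0.0
602.8,-142.1,102,46 shift [0.0023 0.0022 0.0839] turn [-0.   0.  -0.1] rows 1.3
```

```bash
python3 -m handwheel '[[[0.0026,0.002,0.02,0,0,0],[0.0026,0.002,0.04,0,0,0],[0.0026,0.002,0.06,0,0,0],[0.0026,0.002,0.084,0,0,0],[0.0026,0.002,0.084,0,0,0]]]' && python3 -m handwheel '[[[0,0,0,0,0,0],[0,0,0,0,0,0],[0,0,0,0,0,0],[0,0,0,0,0,0],[0,0,0,0,0,0]]]' 1
python3 plan.py 556.3,-113.7,102,71.2
```

```text
time_s: 11.5
eef_pos: [601.8, -141.4, 100.7]
tool_rot: [[0.695, 0.719, -0.004], [0.719, -0.695, 0.001], [-0.002, -0.003, -1.0]]
wrist_force: [0.3, 0.6, 0.0]
width: 40.0
finger_force: 0.0
time_s: 12.12
eef_pos: [604.0, -141.9, 103.5]
tool_rot: [[0.694, 0.72, 0.002], [0.72, -0.694, -0.0], [0.001, 0.001, -1.0]]
wrist_force: [-1.0, 0.4, 6.0]
width: 17.2
finger_force: 30.0
12.12 tcp [ 604.  -141.9  103.5] F [-1.   0.4  6. ] w 17.2 ff 30.0
556.3,-113.7,102,71.2 shift [-0.0128 -0.0539  0.0014] turn [  0.1  -0.  -25.2] rows 2.4
```

```bash
python3 -m handwheel '[[[-0.0005,-0.0109,0,0,0,-5],[-0.0019,-0.0217,0,0,0,-10],[-0.0043,-0.0324,0,0,0,-15],[-0.0075,-0.0428,0,0,0,-20],[-0.012,-0.0534,0,0,0,-25.3]]]' && python3 -m handwheel '[[[0,0,0,0,0,0],[0,0,0,0,0,0],[0,0,0,0,0,0],[0,0,0,0,0,0],[0,0,0,0,0,0]]]'
python3 - <<'E'
from h import *
for n in('side','top'):
    p,d,c=snap(n); P=cloud(d,c); print(n,'ear',holes(P,84.5,(477,-350),48,amin=5,tol=5))
E
```

```text
time_s: 12.75
eef_pos: [557.6, -113.1, 103.4]
tool_rot: [[0.318, 0.948, 0.003], [0.948, -0.318, 0.0], [0.001, 0.003, -1.0]]
wrist_force: [0.6, -0.0, 5.6]
width: 17.5
finger_force: 30.0
time_s: 13.38
eef_pos: [557.4, -113.0, 103.4]
tool_rot: [[0.32, 0.947, 0.002], [0.947, -0.32, 0.0], [0.001, 0.002, -1.0]]
wrist_force: [-0.6, 0.9, 6.8]
width: 17.2
finger_force: 30.0
side ear [(473.0, -351.1, 14.6)]Traceback (most recent call last):
  File "<stdin>", line 3, in <module>
  File "h.py", line 27, in holes
    v,u=np.nonzero(m); H,_=cv2.findHomography(np.stack([u,v],1).astype(np.float64),P[m][:,:2].astype(np.float64),cv2.RANSAC,2.0)
                           ~~~~~~~~~~~~~~~~~~^^^^^^^^^^^^^^^^^^^^^^^^^^^^^^^^^^^^^^^^^^^^^^^^^^^^^^^^^^^^^^^^^^^^^^^^^^^^^^^^^^^
cv2.error: OpenCV(4.12.0) /io/opencv/modules/calib3d/src/fundam.cpp:390: error: (-28:Unknown error code -28) The input arrays should have at least 4 corresponding point sets to calculate Homography in function 'findHomography'
```

```bash
python3 -m handwheel '[[[0,0,0,0,0,0],[0,0,0,0,0,0],[0,0,0,0,0,0],[0,0,-0.03,0,0,0],[0,0,-0.09,0,0,0]]]' 0.15 ; python3 plan.py 660,-58,195,0
```

```text
time_s: 14.1
eef_pos: [554.6, -113.3, 191.2]
tool_rot: [[0.32, 0.947, -0.006], [0.947, -0.32, 0.001], [-0.001, -0.006, -1.0]]
wrist_force: [1.6, -0.0, 0.5]
width: 39.7
finger_force: 0.0
14.1 tcp [ 554.6 -113.3  191.2] F [ 1.6 -0.   0.5] w 39.7 ff 0.0
660,-58,195,0 shift [ 0.0861  0.0821 -0.0043] turn [-0.3  0.3 71.3] rows 6.7
```

```bash
python3 -m handwheel '[[[0.017,0.016,0,0,0,10],[0.034,0.033,0,0,0,20],[0.052,0.049,0,0,0,30],[0.069,0.066,0,0,0,40],[0.086,0.082,-0.004,0,0,50]]]' >/dev/null&& python3 -m handwheel '[[[0,0,0,0,0,10],[0,0,0,0,0,21],[0,0,0,0,0,21],[0,0,0,0,0,21],[0,0,0,0,0,21]]]' >/dev/null
python3 - <<'E'
from h import *
st();p,d,c=snap('wrist','w2.png'); P=cloud(d,c); X=P.reshape(-1,3); print(np.round(imaging.calibration('wrist')['world_from_camera'],3)[:3,3])
m=(abs(X[:,2]-95)<4)&(np.hypot(X[:,0]-662,X[:,1]+57)<40); print('pin top',np.nanmean(X[m],0),m.sum(),cv2.minEnclosingCircle(X[m][:,:2].astype(np.float32)))
m=(abs(X[:,2]-50)<4)&(np.hypot(X[:,0]-662,X[:,1]+57)<50); print('holder',cv2.minAreaRect(X[m][:,:2].astype(np.float32)))
m=(abs(X[:,2]-130)<4)&(np.hypot(X[:,0]-556,X[:,1]+113)<40); print('knob',m.sum(), m.sum() and cv2.minEnclosingCircle(X[m][:,:2].astype(np.float32)))
E
python3 plan.py 660,-58,60,0
```

```text
15.35 tcp [661.7 -58.3 196.5] F [ 0.1  0.5 -0.2] w 39.6 ff 0.0
[734.291 -57.403 375.439]
pin top [669.92473758 -56.70115378  94.44131051] 272 ((669.642578125, -56.81776428222656), 8.860239028930664)
holder ((669.565185546875, -56.599884033203125), (49.953521728515625, 50.345306396484375), 0.7949502468109131)
knob 0 0
15.4 tcp [661.7 -58.3 196.5] F [-0.1  0.2  0.3] w 40.0 ff 0.0
660,-58,60,0 shift [-0.0017 -0.0003  0.1365] turn [-0.   0.   0.4] rows 2.2
```

View pics/w2.png

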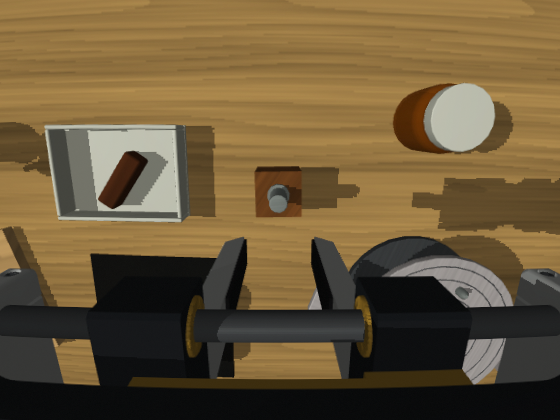

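```bash
python3 -m handwheel '[[[0.0073,-0.0013,0.02,0,0,0],[0.0073,-0.0013,0.05,0,0,0],[0.0073,-0.0013,0.09,0,0,0],[0.0073,-0.0013,0.1365,0,0,0],[0.0073,-0.0013,0.1365,0,0,0]]]' && python3 -m handwheel '[[[0,0,0,0,0,0],[0,0,0,0,0,0],[0,0,0,0,0,0],[0,0,0,0,0,0],[0,0,0,0,0,0]]]' 1&& python3 -m handwheel '[[[0,0,-0.02,0,0,0],[0,0,-0.04,0,0,0],[0,0,-0.07,0,0,0],[0,0,-0.1,0,0,0],[0,0,-0.14,0,0,0]]]'
python3 plan.py 403,-350,200,0
```

```text
time_s: 16.02
eef_pos: [665.3, -56.4, 55.1]
tool_rot: [[1.0, 0.006, -0.009], [0.006, -1.0, 0.001], [-0.009, -0.001, -1.0]]
wrist_force: [-0.4, 0.0, 1.3]
width: 40.1
finger_force: 0.0
time_s: 16.65
eef_pos: [670.6, -57.0, 61.9]
tool_rot: [[1.0, 0.006, 0.004], [0.006, -1.0, -0.0], [0.004, 0.0, -1.0]]
wrist_force: [0.8, -0.7, 6.7]
width: 17.6
finger_force: 30.0
time_s: 17.27
eef_pos: [668.3, -56.7, 201.8]
tool_rot: [[1.0, 0.006, -0.001], [0.006, -1.0, 0.0], [-0.001, -0.0, -1.0]]
wrist_force: [1.1, 0.2, 0.3]
width: 17.7
finger_force: 30.0
17.27 tcp [668.3 -56.7 201.8] F [1.1 0.2 0.3] w 17.7 ff 30.0
403,-350,200,0 shift [-0.267   0.2917  0.002 ] turn [-0.   0.1  0.3] rows 6.3
```

```bash
python3 -m handwheel '[[[-0.04,0.044,0,0,0,0],[-0.08,0.088,0,0,0,0],[-0.12,0.132,0,0,0,0],[-0.16,0.176,0,0,0,0],[-0.2,0.219,0,0,0,0]]]' >/dev/null && python3 -m handwheel '[[[-0.033,0.036,0,0,0,0],[-0.067,0.073,0,0,0,0],[-0.067,0.073,0,0,0,0],[-0.067,0.073,0,0,0,0],[-0.067,0.073,0,0,0,0]]]'
python3 - <<'E'
from h import *
st();p,d,c=snap('wrist'); P=cloud(d,c); X=P.reshape(-1,3); np.savez('w3.npz',p=p,d=d,P=P); print(np.round(c['world_from_camera'],3)[:3,3])
print('ear',holes(P,84.7,(475,-350),48))
uv=proj([475,-350,85],c)[0].astype(int); print(uv)
u,v=uv; u=max(u,60);v=max(v,45)
cv2.imwrite('pics/w3.png',cv2.resize(p[v-45:v+45,u-60:u+60,::-1],None,fx=6,fy=6,interpolation=cv2.INTER_CUBIC))
Y=X[(abs(X[:,2]-85)<4)&(np.hypot(X[:,0]-515,X[:,1]+233)<115)]
E
```

```text
time_s: 18.52
eef_pos: [405.1, -349.1, 200.4]
tool_rot: [[1.0, 0.008, 0.001], [0.008, -1.0, 0.0], [0.001, -0.0, -1.0]]
wrist_force: [0.1, -0.0, -0.3]
width: 17.4
finger_force: 30.0
18.52 tcp [ 405.1 -349.1  200.4] F [ 0.1 -0.  -0.3] w 17.4 ff 30.0
[ 477.473 -348.021  379.42 ]
ear [(475.8, -349.3, 14.5)]
[280 135]
```

View pics/w3.png

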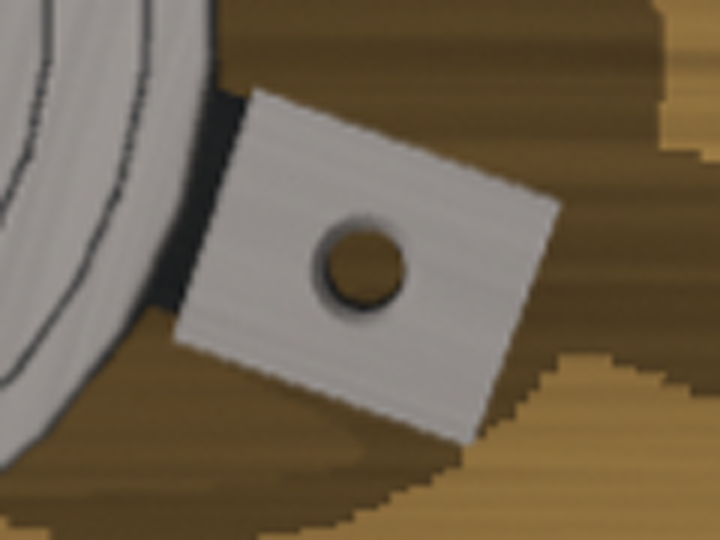

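Run:
```python
from h import *
f=np.load('w3.npz'); P=f['P']; X=P.reshape(-1,3)
for z0,z1 in((140,149),(149,156),(156,162),(162,168),(168,174),(174,180),(180,186),(186,191),(191,196)):
    m=(X[:,2]>z0)&(X[:,2]<z1)&(np.hypot(X[:,0]-405,X[:,1]+349)<18)
    if m.sum(): print(z0,m.sum(),np.round(X[m].min(0),1),np.round(X[m].max(0),1))
```

```text
149 13 [ 406.  -352.6  151.3] [ 408.7 -344.2  155.5]
156 30 [ 405.9 -352.5  156.1] [ 408.8 -344.2  161.9]
162 14 [ 407.6 -350.9  162.1] [ 408.9 -345.8  166.8]
186 41 [ 410.4 -357.8  188. ] [ 415.8 -338.9  191. ]
191 224 [ 405.  -357.1  191. ] [ 415.7 -339.7  195.9]
```

```bash
python3 -m handwheel '[[[0.02,0.0005,0,0,0,0],[0.045,0.001,0,0,0,0],[0.0719,0.0016,0,0,0,0],[0.0719,0.0016,0.02,0,0,0],[0.0719,0.0016,0.045,0,0,0]]]' && python3 -m handwheel '[[[0,0,0,0,0,0],[0,0,0.005,0,0,0],[0,0,0.01,0,0,0],[0,0,0.017,0,0,0],[0,0,0.022,0,0,0]]]'
python3 - <<'E'
from h import *
s=st(); R=np.array(s['tool_rot']); p,d,c=snap('wrist'); P=cloud(d,c); X=P.reshape(-1,3); t=s['eef_pos']
m=(X[:,2]>86.5)&(X[:,2]<t[2]-12)&(np.hypot(X[:,0]-t[0],X[:,1]-t[1])<14); print(m.sum(),X[m].min(0),X[m].max(0))
E
```

```text
time_s: 19.2
eef_pos: [477.4, -350.4, 154.7]
tool_rot: [[1.0, 0.009, 0.001], [0.009, -1.0, -0.0], [0.001, 0.0, -1.0]]
wrist_force: [-0.0, -1.0, -1.2]
width: 17.9
finger_force: 30.0
time_s: 19.82
eef_pos: [475.6, -351.5, 132.7]
tool_rot: [[1.0, 0.006, 0.0], [0.006, -1.0, 0.0], [0.0, -0.0, -1.0]]
wrist_force: [0.7, 0.6, -0.1]
width: 17.5
finger_force: 30.0
19.82 tcp [ 475.6 -351.5  132.7] F [ 0.7  0.6 -0.1] w 17.5 ff 30.0
59 [ 476.43402208 -359.74553673   86.50000882] [ 485.69611721 -341.41494671  120.68373233]
```

```bash
python3 plan.py 477,-350.3,132,0.4; python3 -m handwheel '[[[0,0,0,0,0,0],[0,0,0.003,0,0,0],[0,0,0.006,0,0,0],[0,0,0.008,0,0,0],[0,0,0.008,0,0,0]]]'
```

```text
19.88 tcp [ 475.5 -351.2  132.1] F [ 1.1  0.4 -1.1] w 17.7 ff 30.0
477,-350.3,132,0.4 shift [ 0.0016 -0.0009  0.0001] turn [-0.   0.  -0.1] rows 0.0
time_s: 20.5
eef_pos: [475.8, -351.3, 124.7]
tool_rot: [[1.0, 0.006, 0.0], [0.006, -1.0, 0.0], [0.0, -0.0, -1.0]]
wrist_force: [0.9, 0.7, -1.9]
width: 17.2
finger_force: 30.0
```

```bash
python3 -m handwheel '[[[0.001,-0.0007,0,0,0,0],[0.001,-0.0007,0.003,0,0,0],[0.001,-0.0007,0.006,0,0,0],[0.001,-0.0007,0.01,0,0,0],[0.001,-0.0007,0.01,0,0,0]]]';python3 -m handwheel '[[[0,0,0.003,0,0,0],[0,0,0.006,0,0,0],[0,0,0.009,0,0,0],[0,0,0.012,0,0,0],[0,0,0.012,0,0,0]]]'
```

```text
time_s: 21.12
eef_pos: [476.6, -350.8, 114.6]
tool_rot: [[1.0, 0.006, -0.0], [0.006, -1.0, 0.0], [-0.0, -0.0, -1.0]]
wrist_force: [1.3, 1.7, -0.6]
width: 17.7
finger_force: 30.0
time_s: 21.75
eef_pos: [476.6, -350.7, 102.7]
tool_rot: [[1.0, 0.006, -0.0], [0.006, -1.0, 0.0], [-0.0, -0.0, -1.0]]
wrist_force: [1.5, -0.5, -1.1]
width: 17.6
finger_force: 30.0
```

```bash
python3 -m handwheel '[[[0,0,0.002,0,0,0],[0,0,0.004,0,0,0],[0,0,0.006,0,0,0],[0,0,0.0075,0,0,0],[0,0,0.0075,0,0,0]]]';python3 -m handwheel '[[[0,0,0.001,0,0,0],[0,0,0.002,0,0,0],[0,0,0.0025,0,0,0],[0,0,0.0025,0,0,0],[0,0,0.0025,0,0,0]]]'
```

```text
time_s: 22.38
eef_pos: [477.9, -351.3, 96.9]
tool_rot: [[1.0, 0.006, 0.002], [0.006, -1.0, -0.001], [0.002, 0.001, -1.0]]
wrist_force: [-1.2, 0.7, 6.7]
width: 17.1
finger_force: 30.0
time_s: 23.0
eef_pos: [479.0, -351.7, 96.8]
tool_rot: [[1.0, 0.006, 0.005], [0.006, -1.0, -0.003], [0.005, 0.003, -1.0]]
wrist_force: [-1.8, 2.6, 21.3]
width: 17.6
finger_force: 30.0
```

```bash
python3 -m handwheel '[[[0,0,-0.003,0,0,0],[0,0,-0.003,0,0,0],[0,0,-0.003,0,0,0],[0,0,-0.003,0,0,0],[0,0,-0.003,0,0,0]]]' 0.1;python3 -m handwheel '[[[0,0,-0.03,0,0,0],[0,0,-0.06,0,0,0],[0,0,-0.10,0,0,0],[0,0,-0.14,0,0,0],[0,0,-0.14,0,0,0]]]'
python3 - <<'E'
from h import *
st()
for n in('wrist','side'):
    p,d,c=snap(n); P=cloud(d,c); X=P.reshape(-1,3); N=np.hypot(X[:,0]-476,X[:,1]+350)<30
    m=N&(abs(X[:,2]-129)<5); print(n,'pintop',m.sum(),m.sum() and (cv2.minEnclosingCircle(X[m][:,:2].astype(np.float32)),np.median(X[m][:,2])))
    m=N&(abs(X[:,2]-90)<2.5); print('collar',m.sum(),np.round(X[m].mean(0),1))
    m=(np.hypot(X[:,0]-557,X[:,1]+113)<30)&(abs(X[:,2]-129)<5); print(n,'knob',m.sum(),m.sum() and (cv2.minEnclosingCircle(X[m][:,:2].astype(np.float32)),np.median(X[m][:,2])))
    Y=X[(abs(X[:,2]-85)<3.5)&(np.hypot(X[:,0]-515,X[:,1]+233)<160)]
    G=[(np.sum(np.hypot(Y[:,0]-a,Y[:,1]-b)<95),a,b) for a in np.arange(505,526,1) for b in np.arange(-245,-222,1)]
    mx=max(G)[0]; print('C',np.mean([g[1:] for g in G if g[0]>=mx-8],0),len(Y))
    m=(X[:,2]>94)&(X[:,2]<102)&(np.hypot(X[:,0]-515,X[:,1]+233)<85); 
    Q=X[m]; 
    if len(Q)>5:
        side=(Q[:,:2]-[516,-232])@[0.94,-0.33]; print('batpins',[ (np.round(np.median(Q[k],0),1),k.sum()) for k in(side>0,side<0)])
E
```

```text
time_s: 23.62
eef_pos: [476.5, -350.8, 95.6]
tool_rot: [[1.0, 0.006, -0.0], [0.006, -1.0, 0.0], [-0.0, -0.0, -1.0]]
wrist_force: [-0.7, -0.4, -0.8]
width: 42.1
finger_force: 0.0
time_s: 24.25
eef_pos: [478.4, -352.2, 239.2]
tool_rot: [[1.0, 0.006, 0.006], [0.006, -1.0, -0.004], [0.006, 0.004, -1.0]]
wrist_force: [0.5, 0.4, -0.4]
width: 42.1
finger_force: 0.0
24.25 tcp [ 478.4 -352.2  239.2] F [ 0.5  0.4 -0.4] w 42.1 ff 0.0
wrist pintop 262 (((477.87164306640625, -350.9485168457031), 8.778870582580566), np.float64(129.3966748979719))
collar 104 [ 482.6 -350.8   89.5]
wrist knob 308 (((555.180908203125, -113.58262634277344), 9.31464672088623), np.float64(129.41497258876052))
C [ 517. -231.] 25340
batpins [(array([ 573.3, -250.8,   95.9]), np.int64(55)), (array([ 460.3, -213.6,   95.5]), np.int64(48))]
side pintop 125 (((475.6347961425781, -352.619873046875), 9.120645523071289), np.float64(128.55415764769123))
collar 63 [ 471.6 -354.7   89.1]
side knob 65 (((553.012451171875, -115.56773376464844), 9.018535614013672), np.float64(128.18563215067365))
C [ 514.5 -233.5] 7849
batpins [(array([ 566.5, -253.4,   94.6]), np.int64(1)), (array([ 456.8, -214.8,   95.5]), np.int64(18))]
```

```bash
python3 -m handwheel '[[[0.003,-0.05,0,0,0,0],[0.006,-0.11,0,0,0,0],[0.009,-0.17,0,0,0,0],[0.012,-0.23,0,0,0,0],[0.015,-0.29,0,0,0,0]]]' 0>/dev/null&& python3 -m handwheel '[[[0.002,-0.06,0,0,0,0],[0.004,-0.12,0,0,0,0],[0.006,-0.18,0,0,0,0],[0.008,-0.24,0,0,0,0],[0.01,-0.3,0,0,0,0]]]' >/dev/null && python3 -m handwheel '[[[0,-0.055,0,0,0,-5],[0,-0.11,0,0,0,-10],[0,-0.125,0,0,0,-14],[0,-0.125,0,0,0,-14],[0,-0.125,0,0,0,-14]]]'
cat > bat.py <<'E'
from h import *
s=st();p,d,c=snap('wrist','wb%d.png'%int(s['time_s'])); P=cloud(d,c); t=s['eef_pos']; m=masks_of('bat','wrist'); X=P[m[0]['pixels']]; X=X[~np.isnan(X[:,0])]
print(m[0]['confidence'],'bat',cv2.minAreaRect(X[abs(X[:,2]-15)<4][:,:2].astype(np.float32)))
Y=P.reshape(-1,3); Y=Y[(abs(Y[:,2]-64.5)<3)&(np.hypot(*(Y[:,:2]-np.median(X[:,:2],0)).T)<70)]; print('handle',cv2.minAreaRect(Y[:,:2].astype(np.float32)),len(Y))
print(holes(P,15,np.median(X[:,:2],0),130,tol=3))
E
python3 bat.py
```

```text
time_s: 24.98
eef_pos: [488.8, -58.8, 234.5]
tool_rot: [[1.0, 0.006, -0.003], [0.006, -1.0, 0.0], [-0.003, -0.0, -1.0]]
wrist_force: [0.0, -0.4, -0.6]
width: 42.6
finger_force: 0.0
time_s: 26.22
eef_pos: [497.6, 362.3, 234.9]
tool_rot: [[0.97, 0.245, -0.001], [0.245, -0.97, -0.002], [-0.002, 0.002, -1.0]]
wrist_force: [0.4, -0.1, 1.1]
width: 42.4
finger_force: 0.0
26.23 tcp [497.6 362.3 234.9] F [ 0.4 -0.1  1.1] w 42.4 ff 0.0
0.73 bat ((505.8448486328125, 365.5924072265625), (178.99490356445312, 181.0425262451172), 14.218230247497559)
handle ((505.8903503417969, 365.8468322753906), (58.87364959716797, 17.56888198852539), 14.45245361328125) 785
[(520.5, 307.8, 15.9), (491.7, 423.9, 15.2), (499.3, 364.2, 75.2)]
```

```bash
python3 plan.py 505.9,365.8,30,14.2
```

```text
26.32 tcp [498.  362.4 235.6] F [-0.2 -0.5  0.1] w 42.5 ff 0.0
505.9,365.8,30,14.2 shift [ 0.0086 -0.0016  0.2056] turn [ 0.1  0.  -0. ] rows 3.3
```

```bash
python3 -m handwheel '[[[0.0086,-0.0016,0.03,0,0,0],[0.0086,-0.0016,0.08,0,0,0],[0.0086,-0.0016,0.13,0,0,0],[0.0086,-0.0016,0.18,0,0,0],[0.0086,-0.0016,0.2056,0,0,0]]]' && python3 -m handwheel '[[[0,0,0,0,0,0],[0,0,0,0,0,0],[0,0,0,0,0,0],[0,0,0,0,0,0],[0,0,0,0,0,0]]]' 1 && python3 -m handwheel '[[[0,0,0,0,0,0],[0,0,-0.02,0,0,0],[0,0,-0.06,0,0,0],[0,0,-0.11,0,0,0],[0,0,-0.17,0,0,0]]]' && python3 -m handwheel '[[[0,0,0,0,0,0],[0,0,0,0,0,0],[0,0,0,0,0,0],[0,0,0,0,0,0],[0,0,0,0,0,0]]]'
cat > inh.py <<'E'
from h import *
s=st();p,d,c=snap('wrist'); P=cloud(d,c); t=np.array(s['eef_pos']); R=np.array(s['tool_rot'])
Q=(P-t)@R  # tool frame
h=Q.copy(); 
k=(abs(Q[...,2]-15)<12)&(abs(Q[...,0])<110)&(abs(Q[...,1])<110); z=np.median(Q[k][:,2]); print('bat top in tool z',z)
A=Q[k&(abs(Q[...,2]-z)<5)]; g=np.linalg.lstsq(np.c_[A[:,:2],np.ones(len(A))],A[:,2],rcond=None)[0]; print('tilt slopes x,y deg',np.degrees(g[:2]))
H=holes(Q,z,(0,0),130,tol=4); print('tool frame holes',H)
b=[x for x in H if 9<x[2]<20]
if len(b)==2:
    b=np.array(b)[:,:2]; dv=b[0]-b[1]; dv*=np.sign(dv[1]); print('mid',b.mean(0),'len',np.linalg.norm(dv),'angle from tool y deg',np.degrees(np.arctan2(-dv[0],dv[1])))
A=A[:,:2].astype(np.float32); print('rect',cv2.minAreaRect(A))
E
python3 inh.py; python3 plan.py 516.7,-232.3,200,71.9
```

```text
time_s: 26.95
eef_pos: [504.7, 365.5, 27.9]
tool_rot: [[0.969, 0.245, -0.003], [0.245, -0.969, -0.003], [-0.003, 0.002, -1.0]]
wrist_force: [0.2, -0.2, 0.5]
width: 42.4
finger_force: 0.0
time_s: 27.58
eef_pos: [506.9, 367.4, 32.0]
tool_rot: [[0.969, 0.247, 0.002], [0.247, -0.969, 0.0], [0.002, 0.001, -1.0]]
wrist_force: [0.6, -3.2, 5.5]
width: 18.1
finger_force: 30.0
time_s: 28.2
eef_pos: [504.0, 368.0, 201.8]
tool_rot: [[0.969, 0.248, -0.002], [0.248, -0.969, -0.0], [-0.002, -0.0, -1.0]]
wrist_force: [0.7, 1.2, -4.5]
width: 17.6
finger_force: 30.0
time_s: 28.82
eef_pos: [505.1, 367.7, 199.4]
tool_rot: [[0.969, 0.248, -0.001], [0.248, -0.969, -0.001], [-0.002, 0.001, -1.0]]
wrist_force: [0.1, 0.7, -5.8]
width: 17.8
finger_force: 30.0
28.82 tcp [505.1 367.7 199.4] F [ 0.1  0.7 -5.8] w 17.8 ff 30.0
bat top in tool z 17.50755949469193
tilt slopes x,y deg [ 0.16831966 -0.00734152]
tool frame holes [(-1.3, 59.0, 14.2), (-1.1, -59.1, 13.7)]
mid [-1.2  -0.05] len 118.10016934788874 angle from tool y deg 0.09702916975580263
rect ((-2.058197021484375, -0.25756072998046875), (181.4807891845703, 180.41258239746094), 89.9390640258789)
28.88 tcp [505.3 367.8 199.7] F [-0.3  0.4 -5.3] w 17.7 ff 30.0
516.7,-232.3,200,71.9 shift [-1.375e-01  5.843e-01  1.000e-04] turn [ -0.    0.1 -57.6] rows 9.6
```

```bash
python3 -m handwheel '[[[-0.01,0.04,0,0,0,0],[-0.025,0.1,0,0,0,0],[-0.04,0.16,0,0,0,0],[-0.055,0.22,0,0,0,0],[-0.07,0.28,0,0,0,0]]]' >/dev/null && python3 -m handwheel '[[[-0.014,0.06,0,0,0,-10],[-0.028,0.12,0,0,0,-20],[-0.042,0.18,0,0,0,-30],[-0.055,0.24,0,0,0,-40],[-0.0675,0.304,0,0,0,-50]]]' >/dev/null && python3 -m handwheel '[[[0,0,0,0,0,-4],[0,0,0,0,0,-7.6],[0,0,0,0,0,-7.6],[0,0,0,0,0,-7.6],[0,0,0,0,0,-7.6]]]' 
python3 inh.py; python3 plan.py 517.1,-231.1,150,71.9
```

```text
time_s: 30.75
eef_pos: [516.8, -229.0, 200.4]
tool_rot: [[0.31, 0.951, 0.0], [0.951, -0.31, -0.0], [-0.0, 0.0, -1.0]]
wrist_force: [0.5, -0.1, -5.7]
width: 17.8
finger_force: 30.0
30.75 tcp [ 516.8 -229.   200.4] F [ 0.5 -0.1 -5.7] w 17.8 ff 30.0
bat top in tool z 17.847352346338617
tilt slopes x,y deg [ 0.694711   -0.01521079]
tool frame holes [(-1.6, 59.8, 13.6), (-2.0, -58.4, 13.8)]
mid [-1.8  0.7] len 118.20067681701319 angle from tool y deg -0.19389360675342715
rect ((-3.1537933349609375, 0.622283935546875), (181.65576171875, 180.99339294433594), 89.97663879394531)
30.8 tcp [ 516.7 -229.   200.5] F [ 0.   0.6 -6.2] w 17.7 ff 30.0
517.1,-231.1,150,71.9 shift [-0.0018  0.001   0.0505] turn [0. 0. 0.] rows 0.8
```

```bash
python3 -m handwheel '[[[-0.0016,0.0008,0.02,0,0,0],[-0.0016,0.0008,0.04,0,0,0],[-0.0016,0.0008,0.055,0,0,0],[-0.0016,0.0008,0.066,0,0,0],[-0.0016,0.0008,0.066,0,0,0]]]' && python3 -m handwheel '[[[0,0,0,0,0,0],[0,0,0,0,0,0],[0,0,0.002,0,0,0],[0,0,0.004,0,0,0],[0,0,0.004,0,0,0]]]'
python3 plan.py 516.9,-230.9,130,71.9
python3 - <<'E'
from h import *
p,d,c=snap('wrist'); uv=proj([[516.7+.951*s,-232.3-.309*s,115] for s in(60,-60)],c).astype(int); print(uv)
cv2.imwrite('pics/w5.png',np.hstack([cv2.resize(p[v-25:v+25,u-25:u+25,::-1],None,fx=8,fy=8,interpolation=cv2.INTER_CUBIC) for u,v in uv]))
E
```

```text
time_s: 31.42
eef_pos: [516.5, -230.7, 133.7]
tool_rot: [[0.31, 0.951, -0.001], [0.951, -0.31, 0.001], [0.0, -0.001, -1.0]]
wrist_force: [0.6, -0.6, -5.1]
width: 17.6
finger_force: 30.0
time_s: 32.05
eef_pos: [516.7, -230.9, 130.2]
tool_rot: [[0.31, 0.951, -0.0], [0.951, -0.31, 0.0], [0.0, -0.0, -1.0]]
wrist_force: [0.2, -0.2, -5.5]
width: 17.8
finger_force: 30.0
32.05 tcp [ 516.7 -230.9  130.2] F [ 0.2 -0.2 -5.5] w 17.8 ff 30.0
516.9,-230.9,130,71.9 shift [0.0001 0.0001 0.0002] turn [-0. -0.  0.] rows 0.0
[[367 245]
 [189 245]]
```

View pics/w5.png

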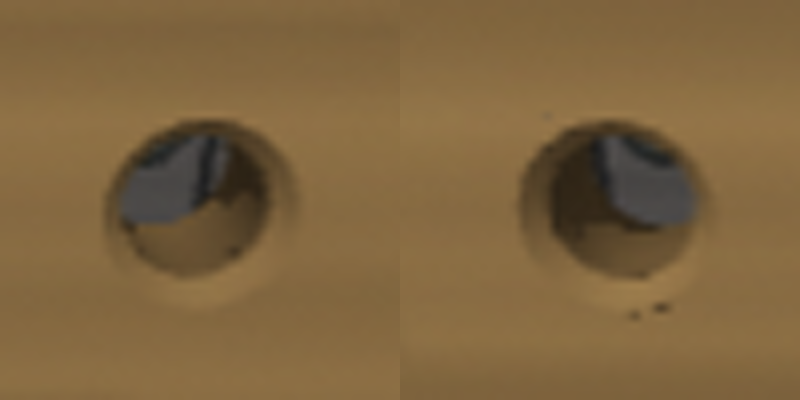

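```bash
python3 -m handwheel '[[[0,0,0.001,0,0,0],[0,0,0.002,0,0,0],[0,0,0.003,0,0,0],[0,0,0.004,0,0,0],[0,0,0.004,0,0,0]]]' && python3 -m handwheel '[[[0,0,0.002,0,0,0],[0,0,0.003,0,0,0],[0,0,0.004,0,0,0],[0,0,0.005,0,0,0],[0,0,0.005,0,0,0]]]'
```

```text
time_s: 32.72
eef_pos: [517.0, -230.7, 126.4]
tool_rot: [[0.31, 0.951, 0.0], [0.951, -0.31, 0.0], [0.0, 0.0, -1.0]]
wrist_force: [0.7, 1.6, -4.7]
width: 17.5
finger_force: 30.0
time_s: 33.35
eef_pos: [516.9, -230.2, 121.2]
tool_rot: [[0.31, 0.951, -0.0], [0.951, -0.31, 0.001], [0.001, -0.0, -1.0]]
wrist_force: [0.5, 4.6, -4.5]
width: 18.0
finger_force: 30.0
```

```bash
python3 -m handwheel '[[[0.001,0,0,0,0,0],[0.001,0,0.001,0,0,0],[0.001,0,0.002,0,0,0],[0.001,0,0.003,0,0,0],[0.001,0,0.003,0,0,0]]]' && python3 -m handwheel '[[[0,0,0.001,0,0,0],[0,0,0.002,0,0,0],[0,0,0.002,0,0,0],[0,0,0.002,0,0,0],[0,0,0.002,0,0,0]]]'
```

```text
time_s: 33.98
eef_pos: [517.2, -230.1, 118.2]
tool_rot: [[0.31, 0.951, -0.0], [0.951, -0.31, -0.0], [-0.0, -0.0, -1.0]]
wrist_force: [0.4, 3.5, -4.0]
width: 17.9
finger_force: 30.0
time_s: 34.6
eef_pos: [516.9, -230.8, 117.0]
tool_rot: [[0.311, 0.951, -0.0], [0.951, -0.311, -0.001], [-0.001, 0.0, -1.0]]
wrist_force: [-4.3, 2.0, 5.6]
width: 17.9
finger_force: 30.0
```

```bash
python3 -m handwheel '[[[0,0,0.0005,0,0,0],[0,0,0.001,0,0,0],[0,0,0.001,0,0,0],[0,0,0.001,0,0,0],[0,0,0.001,0,0,0]]]' && python3 -m handwheel '[[[0,0,0,0,0,0],[0,0,0,0,0,0],[0,0,0,0,0,0],[0,0,0,0,0,0],[0,0,-0.001,0,0,0]]]' 0.1 && python3 -m handwheel '[[[0,0,-0.02,0,0,0],[0,0,-0.06,0,0,0],[0,0,-0.10,0,0,0],[0,0,-0.16,0,0,0],[0,0,-0.16,0,0,0]]]'
python3 - <<'E'
from h import *
st()
for n in('wrist','side'):
    p,d,c=snap(n,n+'6.png'); P=cloud(d,c); X=P.reshape(-1,3)
    Y=X[(abs(X[:,2]-100)<4)&(np.hypot(X[:,0]-516,X[:,1]+232)<130)]; g=np.linalg.lstsq(np.c_[Y[:,:2]-[516,-232],np.ones(len(Y))],Y[:,2],rcond=None)[0]; print(n,'tilt',g[:2],'z',g[2])
    print(cv2.minAreaRect(Y[:,:2].astype(np.float32)))
    Y=X[(abs(X[:,2]-150)<4)&(np.hypot(X[:,0]-516,X[:,1]+232)<60)]; print('handle',cv2.minAreaRect(Y[:,:2].astype(np.float32)),np.median(Y[:,2]))
    m=(np.hypot(X[:,0]-476,X[:,1]+350)<25)&(abs(X[:,2]-129)<5); print('pin',m.sum(),m.sum() and np.median(X[m],0))
p,d,c=snap('side'); P=cloud(d,c)
for m in masks_of('cup0','side')[:8]:
    X=P[m['pixels']]; X=X[X[:,2]>56]; print(round(m['confidence'],2),np.round(m['position']),X.shape, len(X)>5 and cv2.minEnclosingCircle(X[:,:2].astype(np.float32)),np.median(p[m['pixels']],0))
E
python3 plan.py 478,60,250,0 478,60,250,45
```

```text
time_s: 35.22
eef_pos: [516.9, -230.7, 117.0]
tool_rot: [[0.311, 0.951, -0.0], [0.951, -0.311, -0.002], [-0.002, 0.0, -1.0]]
wrist_force: [-5.8, 1.8, 12.3]
width: 17.9
finger_force: 30.0
time_s: 35.85
eef_pos: [517.3, -230.0, 116.3]
tool_rot: [[0.31, 0.951, -0.0], [0.951, -0.31, 0.0], [0.0, -0.0, -1.0]]
wrist_force: [-1.1, -0.6, 0.7]
width: 42.0
finger_force: 0.0
time_s: 36.48
eef_pos: [520.3, -230.7, 281.1]
tool_rot: [[0.31, 0.951, 0.009], [0.951, -0.31, -0.004], [-0.001, 0.01, -1.0]]
wrist_force: [0.0, -0.3, -1.3]
width: 42.3
finger_force: 0.0
36.48 tcp [ 520.3 -230.7  281.1] F [ 0.  -0.3 -1.3] w 42.3 ff 0.0
wrist tilt [0.00017761 0.00044625] z 99.61635521596564
((516.4797973632812, -233.23851013183594), (248.86102294921875, 181.06039428710938), 71.7433853149414)
handle ((516.8193359375, -232.40676879882812), (59.105140686035156, 17.078035354614258), 71.58747100830078) 149.374870606702
pin 174 [ 477.84956481 -349.43998122  129.5392773 ]
side tilt [-0.00130198 -0.00366937] z 98.91535313427495
((515.633544921875, -234.11083984375), (254.70164489746094, 181.496826171875), 71.812362670
[... 431 characters left out ...]
2344, 123.4460220336914), 25.756948471069336) [128.  68.  85.]
0.75 [273. 212.] (125, 3) ((514.1394653320312, 59.91196823120117), 25.24333381652832) [111.  93.  72.]
0.67 [225. 288.] (158, 3) ((338.7692565917969, -50.53594970703125), 25.136240005493164) [109.   9.   6.]
0.63 [369. 363.] (1335, 3) ((512.5964965820312, -235.40838623046875), 147.12998962402344) [133. 129. 121.]
0.59 [228. 202.] (138, 3) ((438.2891540527344, 134.3353271484375), 25.633955001831055) [112.  94.  72.]
36.67 tcp [ 516.2 -229.9  275. ] F [-0.   0.2 -0.1] w 42.6 ff 0.0
478,60,250,0 shift [ 0.2637 -0.1262  0.0253] turn [-0.1  0.1 71.9] rows 6.7
478,60,250,45 shift [ 0.2637 -0.1262  0.0253] turn [-0.1  0.  26.9] rows 4.7
```

View pics/side6.png

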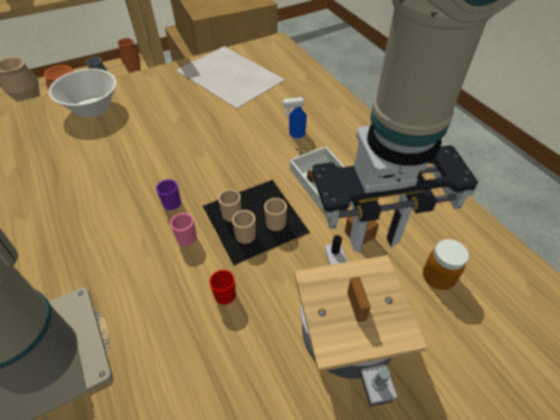

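```bash
python3 -m handwheel '[[[0.05,-0.02,0,0,0,10],[0.11,-0.04,0,0,0,20],[0.17,-0.06,0,0,0,30],[0.22,-0.075,0,0,0,40],[0.277,-0.09,0.03,0,0,50]]]' -0.32 >/dev/null && python3 -m handwheel '[[[0,0,0.02,0,0,10],[0,0,0.03,0,0,22],[0,0,0.04,0,0,22],[0,0,0.04,0,0,22],[0,0,0.04,0,0,22]]]'
cat > cups.py <<'E'
from h import *
st();p,d,c=snap('wrist'); P=cloud(d,c)
for m in masks_of('cup0','wrist')[:7]:
    X=P[m['pixels']]; z=np.nanpercentile(X[:,2],95); X=X[X[:,2]>z-4]
    (x,y),r=cv2.minEnclosingCircle(X[:,:2].astype(np.float32)); print(round(m['confidence'],2),'xy %.1f %.1f r %.1f z %.1f'%(x,y,r,z),np.median(p[m['pixels']],0))
E
python3 cups.py; python3 plan.py 516,61.5,23,0
```

```text
time_s: 37.92
eef_pos: [517.6, 56.5, 208.8]
tool_rot: [[1.0, 0.004, 0.0], [0.004, -1.0, 0.0], [0.0, -0.0, -1.0]]
wrist_force: [0.8, 0.2, -0.5]
width: 61.7
finger_force: 0.0
37.92 tcp [517.6  56.5 208.8] F [ 0.8  0.2 -0.5] w 61.7 ff 0.0
0.97 xy 480.4 123.1 r 53.0 z 63.5 [91. 75. 57.]
0.91 xy 518.0 63.4 r 24.7 z 63.1 [119.  95.  69.]
0.87 xy 441.4 65.9 r 25.0 z 63.0 [97. 77. 56.]
0.6 xy 327.3 -38.6 r 15.3 z 60.1 [84.  6.  5.]
0.29 xy 513.7 -140.1 r 124.7 z 101.0 [164. 131.  83.]
38.02 tcp [517.8  56.5 209.1] F [-0.4  0.4 -0.6] w 62.0 ff 0.0
516,61.5,23,0 shift [-0.0019 -0.005   0.1861] turn [-0.  -0.1  0.2] rows 3.0
```

```bash
python3 -m handwheel '[[[0,-0.0067,0.04,0,0,0],[0,-0.0067,0.09,0,0,0],[0,-0.0067,0.12,0,0,0],[0,-0.0067,0.15,0,0,0],[0,-0.0067,0.185,0,0,0]]]' && python3 -m handwheel '[[[0,0,0,0,0,0],[0,0,0,0,0,0],[0,0,0,0,0,0],[0,0,0,0,0,0],[0,0,0,0,0,0]]]' 1 && python3 -m handwheel '[[[0,0,-0.02,0,0,0],[0,0,-0.05,0,0,0],[0,0,-0.09,0,0,0],[0,0,-0.13,0,0,0],[0,0,-0.18,0,0,0]]]' 
python3 plan.py 576.3,-204.4,200,-18.1
```

```text
time_s: 38.65
eef_pos: [518.5, 63.4, 23.4]
tool_rot: [[1.0, 0.003, 0.002], [0.003, -1.0, 0.001], [0.002, -0.001, -1.0]]
wrist_force: [-0.4, 0.4, -0.2]
width: 61.9
finger_force: 0.0
time_s: 39.28
eef_pos: [517.8, 63.4, 24.3]
tool_rot: [[1.0, 0.003, 0.001], [0.003, -1.0, 0.0], [0.001, -0.0, -1.0]]
wrist_force: [1.1, -0.3, -0.4]
width: 48.9
finger_force: 30.0
time_s: 39.9
eef_pos: [516.6, 63.2, 204.8]
tool_rot: [[1.0, 0.003, -0.001], [0.003, -1.0, -0.0], [-0.001, 0.0, -1.0]]
wrist_force: [0.8, -0.2, -0.5]
width: 48.7
finger_force: 30.0
39.9 tcp [516.6  63.2 204.8] F [ 0.8 -0.2 -0.5] w 48.7 ff 30.0
576.3,-204.4,200,-18.1 shift [0.0589 0.2678 0.0048] turn [ 0.   0.1 18.3] rows 4.4
```

```bash
python3 -m handwheel '[[[0.012,0.053,0,0,0,4],[0.024,0.107,0,0,0,8],[0.036,0.16,0,0,0,12],[0.047,0.214,0,0,0,16],[0.0589,0.2678,0,0,0,18.3]]]' >/dev/null && python3 -m handwheel '[[[0,0,0.01,0,0,0],[0,0,0.03,0,0,0],[0,0,0.05,0,0,0],[0,0,0.07,0,0,0],[0,0,0.075,0,0,0]]]' ; python3 plan.py 576.3,-204.4,122,-18.1
```

```text
time_s: 41.15
eef_pos: [575.9, -202.7, 127.4]
tool_rot: [[0.951, -0.31, -0.003], [-0.31, -0.951, 0.002], [-0.003, -0.001, -1.0]]
wrist_force: [-0.1, -0.4, -0.2]
width: 48.7
finger_force: 30.0
41.15 tcp [ 575.9 -202.7  127.4] F [-0.1 -0.4 -0.2] w 48.7 ff 30.0
576.3,-204.4,122,-18.1 shift [0.0009 0.0015 0.0054] turn [-0.   0.2  0.1] rows 0.1
```

```bash
python3 -m handwheel '[[[0.001,0.0015,0.002,0,0,0],[0.001,0.0015,0.004,0,0,0],[0.001,0.0015,0.006,0,0,0],[0.001,0.0015,0.006,0,0,0],[0.001,0.0015,0.006,0,0,0]]]'; python3 -m handwheel '[[[0,0,0.0005,0,0,0],[0,0,0.001,0,0,0],[0,0,0.001,0,0,0],[0,0,0.001,0,0,0],[0,0,0.001,0,0,0]]]'
```

```text
time_s: 41.78
eef_pos: [577.7, -206.0, 122.9]
tool_rot: [[0.95, -0.311, 0.0], [-0.311, -0.95, -0.0], [0.0, -0.0, -1.0]]
wrist_force: [0.2, 0.6, -0.5]
width: 48.5
finger_force: 30.0
time_s: 42.4
eef_pos: [577.6, -206.1, 121.7]
tool_rot: [[0.95, -0.311, 0.0], [-0.311, -0.95, -0.0], [0.0, -0.0, -1.0]]
wrist_force: [0.0, 0.8, -0.5]
width: 48.7
finger_force: 30.0
```

```bash
python3 -m handwheel '[[[0,0,0.0004,0,0,0],[0,0,0.0008,0,0,0],[0,0,0.0008,0,0,0],[0,0,0.0008,0,0,0],[0,0,0.0008,0,0,0]]]'; python3 -m handwheel '[[[0,0,0,0,0,0],[0,0,0,0,0,0],[0,0,0,0,0,0],[0,0,0,0,0,0],[0,0,0,0,0,0]]]' -0.32; python3 -m handwheel '[[[0,0,-0.02,0,0,0],[0,0,-0.05,0,0,0],[0,0,-0.08,0,0,0],[0,0,-0.09,0,0,0],[0,0,-0.09,0,0,0]]]';python3 plan.py 442,139,200,-90 442,139,200,90
```

```text
time_s: 43.02
eef_pos: [577.6, -206.1, 120.9]
tool_rot: [[0.95, -0.311, 0.0], [-0.311, -0.95, 0.0], [0.0, -0.0, -1.0]]
wrist_force: [-0.5, -0.3, -0.0]
width: 48.7
finger_force: 30.0
time_s: 43.65
eef_pos: [577.6, -206.0, 120.9]
tool_rot: [[0.95, -0.311, 0.0], [-0.311, -0.95, 0.0], [0.0, -0.0, -1.0]]
wrist_force: [0.8, 0.4, 0.3]
width: 61.9
finger_force: 0.0
time_s: 44.28
eef_pos: [577.7, -206.1, 211.0]
tool_rot: [[0.95, -0.311, 0.001], [-0.311, -0.95, -0.0], [0.001, 0.0, -1.0]]
wrist_force: [0.1, 0.6, -0.3]
width: 62.3
finger_force: 0.0
44.27 tcp [ 577.7 -206.1  211. ] F [ 0.1  0.6 -0.3] w 62.3 ff 0.0
442,139,200,-90 shift [-0.2363 -0.2857  0.0109] turn [-0.  -0.  71.9] rows 6.7
442,139,200,90 shift [-0.2363 -0.2857  0.0109] turn [   0.    -0.  -108.1] rows 10.1
```

```bash
python3 -m handwheel '[[[-0.035,-0.045,0,0,0,6],[-0.075,-0.09,0,0,0,12],[-0.115,-0.135,0,0,0,18],[-0.155,-0.183,0,0,0,24],[-0.195,-0.23,0,0,0,26.9]]]' >/dev/null; python3 plan.py 442,139,200,-45
```

```text
44.9 tcp [462.1  74.8 209.7] F [-0.   0.8  0.2] w 61.9 ff 0.0
442,139,200,-45 shift [-0.0597 -0.031   0.0098] turn [ 0.1  0.1 -0.2] rows 1.1
```

```bash
python3 -m handwheel '[[[-0.03,-0.015,0,0,0,0],[-0.0597,-0.031,0.005,0,0,0],[-0.0597,-0.031,0.0098,0,0,0],[-0.0597,-0.031,0.0098,0,0,0],[-0.0597,-0.031,0.0098,0,0,0]]]' >/dev/null; python3 cups.py; python3 plan.py 442,139,24,-45
```

```text
45.52 tcp [443.9 135.9 200.8] F [1.3 0.7 0.3] w 62.0 ff 0.0
0.91 xy 441.1 65.4 r 25.1 z 63.2 [135. 109.  81.]
0.82 xy 341.0 -48.6 r 25.3 z 60.0 [131.   9.   6.]
0.8 xy 440.2 137.2 r 24.6 z 63.1 [133. 106.  78.]
0.8 xy 328.5 240.4 r 24.9 z 58.8 [44. 17. 60.]
0.68 xy 360.4 110.2 r 62.2 z 60.4 [116.5  64.5  69.5]
45.62 tcp [444.  136.2 201.1] F [-0.6  0.   0.3] w 62.2 ff 0.0
442,139,24,-45 shift [-0.0034 -0.0005  0.1771] turn [ 0.  -0.  -0.2] rows 2.8
```

```bash
python3 -m handwheel '[[[-0.0034,0.002,0.03,0,0,0],[-0.0034,0.002,0.08,0,0,0],[-0.0034,0.002,0.11,0,0,0],[-0.0034,0.002,0.15,0,0,0],[-0.0034,0.002,0.177,0,0,0]]]' && python3 -m handwheel '[[[0,0,0,0,0,0],[0,0,0,0,0,0],[0,0,0,0,0,0],[0,0,0,0,0,0],[0,0,0,0,0,0]]]' 1 && python3 -m handwheel '[[[0,0,-0.02,0,0,0],[0,0,-0.05,0,0,0],[0,0,-0.09,0,0,0],[0,0,-0.13,0,0,0],[0,0,-0.185,0,0,0]]]' 
python3 plan.py 548.3,-290,209,-18.1
```

```text
time_s: 46.25
eef_pos: [439.8, 137.6, 22.7]
tool_rot: [[0.706, -0.708, -0.001], [-0.708, -0.706, -0.0], [-0.0, 0.001, -1.0]]
wrist_force: [0.0, -0.2, -0.1]
width: 62.2
finger_force: 0.0
time_s: 46.88
eef_pos: [440.1, 138.5, 24.6]
tool_rot: [[0.707, -0.707, 0.001], [-0.707, -0.707, 0.0], [0.0, -0.001, -1.0]]
wrist_force: [-1.2, -0.1, -0.7]
width: 49.2
finger_force: 30.0
time_s: 47.5
eef_pos: [438.7, 138.0, 210.1]
tool_rot: [[0.707, -0.707, -0.002], [-0.707, -0.707, -0.001], [-0.001, 0.002, -1.0]]
wrist_force: [0.8, 0.9, -1.4]
width: 49.3
finger_force: 30.0
47.5 tcp [438.7 138.  210.1] F [ 0.8  0.9 -1.4] w 49.3 ff 30.0
548.3,-290,209,-18.1 shift [0.3802 0.2251 0.0012] turn [  0.1   0.1 -26.9] rows 7.1
```

```bash
python3 -m handwheel '[[[0.05,0.03,0,0,0,0],[0.1,0.06,0,0,0,0],[0.15,0.09,0,0,0,0],[0.2,0.12,0,0,0,0],[0.25,0.15,0,0,0,0]]]' >/dev/null; python3 -m handwheel '[[[0.05,0.03,0,0,0,-9],[0.1,0.06,0,0,0,-18],[0.13,0.075,0,0,0,-27],[0.13,0.075,0,0,0,-27],[0.13,0.075,0,0,0,-27]]]' >/dev/null;python3 plan.py 548.3,-290,127,-18.1
```

```text
48.75 tcp [ 548.7 -288.1  208.8] F [-0.1  0.2 -0.5] w 49.4 ff 30.0
548.3,-290,127,-18.1 shift [0.0003 0.002  0.0818] turn [-0.1  0.1  0. ] rows 1.3
```

```bash
python3 -m handwheel '[[[0,0.002,0.02,0,0,0],[0,0.002,0.045,0,0,0],[0,0.002,0.07,0,0,0],[0,0.002,0.08,0,0,0],[0,0.002,0.082,0,0,0]]]'; python3 -m handwheel '[[[0,0,0.002,0,0,0],[0,0,0.004,0,0,0],[0,0,0.005,0,0,0],[0,0,0.005,0,0,0],[0,0,0.005,0,0,0]]]'
```

```text
time_s: 49.38
eef_pos: [548.6, -290.2, 127.1]
tool_rot: [[0.951, -0.308, -0.001], [-0.308, -0.951, 0.001], [-0.001, -0.0, -1.0]]
wrist_force: [0.2, -0.6, -0.3]
width: 49.1
finger_force: 30.0
time_s: 50.0
eef_pos: [548.6, -291.5, 122.2]
tool_rot: [[0.951, -0.31, 0.0], [-0.31, -0.951, -0.0], [0.0, -0.0, -1.0]]
wrist_force: [0.3, 1.1, -1.4]
width: 49.1
finger_force: 30.0
```

```bash
python3 -m handwheel '[[[0,0,0.0005,0,0,0],[0,0,0.001,0,0,0],[0,0,0.001,0,0,0],[0,0,0.001,0,0,0],[0,0,0.001,0,0,0]]]'; python3 -m handwheel '[[[0,0,0,0,0,0],[0,0,0,0,0,0],[0,0,0,0,0,0],[0,0,0,0,0,0],[0,0,0,0,0,0]]]' -0.32; python3 -m handwheel '[[[0,0,-0.02,0,0,0],[0,0,-0.05,0,0,0],[0,0,-0.08,0,0,0],[0,0,-0.09,0,0,0],[0,0,-0.09,0,0,0]]]' >/dev/null;python3 plan.py 440.5,65.5,204,-18.1
```

```text
time_s: 50.62
eef_pos: [548.6, -291.4, 121.1]
tool_rot: [[0.951, -0.309, 0.0], [-0.309, -0.951, -0.0], [0.0, 0.0, -1.0]]
wrist_force: [0.4, -0.1, 0.6]
width: 49.2
finger_force: 30.0
time_s: 51.25
eef_pos: [548.5, -291.4, 121.1]
tool_rot: [[0.951, -0.31, 0.0], [-0.31, -0.951, 0.0], [0.0, -0.0, -1.0]]
wrist_force: [0.3, -0.2, 0.3]
width: 62.3
finger_force: 0.0
51.88 tcp [ 548.6 -291.4  211.2] F [-1.  -0.1  1.4] w 61.8 ff 0.0
440.5,65.5,204,-18.1 shift [-0.2133 -0.3059  0.0071] turn [ 0.  -0.   0.1] rows 6.0
```

```bash
python3 -m handwheel '[[[-0.03,-0.045,0,0,0,0],[-0.065,-0.095,0,0,0,0],[-0.1,-0.145,0,0,0,0],[-0.135,-0.195,0,0,0,0],[-0.17,-0.245,0,0,0,0]]]' >/dev/null;python3 -m handwheel '[[[-0.03,-0.04,0,0,0,0],[-0.043,-0.061,0.007,0,0,0],[-0.043,-0.061,0.007,0,0,0],[-0.043,-0.061,0.007,0,0,0],[-0.043,-0.061,0.007,0,0,0]]]' >/dev/null; python3 cups.py; python3 plan.py 440.5,65.5,24,-18.1
```

```text
53.12 tcp [441.  64. 204.] F [-0.1 -0.3  1. ] w 61.9 ff 0.0
0.87 xy 326.3 124.3 r 23.9 z 59.8 [115.  53.  69.]
0.66 xy 441.4 65.9 r 24.9 z 63.1 [137. 110.  81.]
0.58 xy 340.6 -47.6 r 25.2 z 59.9 [129.   9.   6.]
53.23 tcp [441.   64.4 204.1] F [ 0.1 -0.4 -0.5] w 62.3 ff 0.0
440.5,65.5,24,-18.1 shift [-0.0009 -0.001   0.1801] turn [ 0.  -0.  -0.1] rows 2.9
```

```bash
python3 -m handwheel '[[[0,-0.0013,0.03,0,0,0],[0,-0.0013,0.08,0,0,0],[0,-0.0013,0.11,0,0,0],[0,-0.0013,0.15,0,0,0],[0,-0.0013,0.18,0,0,0]]]' && python3 -m handwheel '[[[0,0,0,0,0,0],[0,0,0,0,0,0],[0,0,0,0,0,0],[0,0,0,0,0,0],[0,0,0,0,0,0]]]' 1 && python3 -m handwheel '[[[0,0,-0.02,0,0,0],[0,0,-0.05,0,0,0],[0,0,-0.09,0,0,0],[0,0,-0.13,0,0,0],[0,0,-0.185,0,0,0]]]' 
python3 plan.py 471.1,-217.4,209,-18.1
```

```text
time_s: 53.85
eef_pos: [441.2, 66.0, 22.8]
tool_rot: [[0.951, -0.311, -0.0], [-0.311, -0.951, -0.0], [-0.0, 0.0, -1.0]]
wrist_force: [0.1, 0.9, -0.4]
width: 62.3
finger_force: 0.0
time_s: 54.48
eef_pos: [441.5, 66.8, 24.7]
tool_rot: [[0.951, -0.31, 0.001], [-0.31, -0.951, 0.0], [0.001, -0.001, -1.0]]
wrist_force: [0.6, -0.4, -1.3]
width: 49.6
finger_force: 30.0
time_s: 55.1
eef_pos: [440.0, 66.5, 210.1]
tool_rot: [[0.951, -0.309, -0.002], [-0.309, -0.951, -0.0], [-0.002, 0.001, -1.0]]
wrist_force: [0.9, 0.1, -1.7]
width: 49.7
finger_force: 30.0
55.1 tcp [440.   66.5 210.1] F [ 0.9  0.1 -1.7] w 49.7 ff 30.0
471.1,-217.4,209,-18.1 shift [0.1174 0.2604 0.0012] turn [0.1 0.1 0.1] rows 4.6
```

```bash
python3 -m handwheel '[[[0.023,0.052,0,0,0,0],[0.047,0.104,0,0,0,0],[0.07,0.156,0,0,0,0],[0.094,0.208,0,0,0,0],[0.117,0.26,0,0,0,0]]]' >/dev/null; python3 -m handwheel '[[[0,0,0,0,0,0],[0,0,0.02,0,0,0],[0,0,0.05,0,0,0],[0,0,0.075,0,0,0],[0,0,0.082,0,0,0]]]'; python3 -m handwheel '[[[0,0,0.002,0,0,0],[0,0,0.004,0,0,0],[0,0,0.005,0,0,0],[0,0,0.005,0,0,0],[0,0,0.005,0,0,0]]]'
```

```text
time_s: 56.35
eef_pos: [470.7, -215.2, 125.9]
tool_rot: [[0.951, -0.308, -0.003], [-0.308, -0.951, 0.002], [-0.003, -0.001, -1.0]]
wrist_force: [-0.2, -0.5, -0.8]
width: 49.4
finger_force: 30.0
time_s: 56.98
eef_pos: [472.0, -216.8, 122.4]
tool_rot: [[0.951, -0.31, 0.0], [-0.31, -0.951, -0.0], [0.0, -0.0, -1.0]]
wrist_force: [-0.0, -0.2, -1.4]
width: 49.2
finger_force: 30.0
```

```bash
python3 -m handwheel '[[[0,0,0.0005,0,0,0],[0,0,0.001,0,0,0],[0,0,0.001,0,0,0],[0,0,0.001,0,0,0],[0,0,0.001,0,0,0]]]'; python3 -m handwheel '[[[0,0,0,0,0,0],[0,0,0,0,0,0],[0,0,0,0,0,0],[0,0,0,0,0,0],[0,0,0,0,0,0]]]' -0.32; python3 -m handwheel '[[[0,0,-0.02,0,0,0],[0,0,-0.05,0,0,0],[0,0,-0.10,0,0,0],[0,0,-0.15,0,0,0],[0,-0.04,-0.18,0,0,0]]]' >/dev/null; python3 -m handwheel '[[[0,-0.06,0,0,0,0],[0,-0.12,0,0,0,0],[0,-0.18,0,0,0,0],[0,-0.2,0,0,0,0],[0,-0.2,0,0,0,0]]]' >/dev/null
python3 - <<'E'
from h import *
st();p,d,c=snap('side','side9.png'); P=cloud(d,c); X=P.reshape(-1,3)
for m in masks_of('cup0','side')[:8]:
    Q=P[m['pixels']]; z=np.nanpercentile(Q[:,2],95); Q=Q[Q[:,2]>z-4]; (x,y),r=cv2.minEnclosingCircle(Q[:,:2].astype(np.float32)); print(round(m['confidence'],2),'xy %.1f %.1f r %.1f z %.1f'%(x,y,r,z))
for m in masks_of('block','side')[:1]: print('block',np.nanmedian(P[m['pixels']],0))
Y=X[(abs(X[:,2]-150)<4)&(np.hypot(X[:,0]-516,X[:,1]+232)<34)]; print('handle',cv2.minAreaRect(Y[:,:2].astype(np.float32)),np.median(Y[:,2]))
m=(np.hypot(X[:,0]-476,X[:,1]+350)<25)&(abs(X[:,2]-129)<5); print('pin',m.sum(),np.median(X[m],0))
E
```

```text
time_s: 57.6
eef_pos: [471.9, -216.7, 121.1]
tool_rot: [[0.951, -0.309, 0.0], [-0.309, -0.951, 0.0], [-0.0, -0.0, -1.0]]
wrist_force: [0.1, -0.8, -1.0]
width: 49.4
finger_force: 30.0
time_s: 58.22
eef_pos: [471.9, -216.7, 121.2]
tool_rot: [[0.951, -0.309, 0.0], [-0.309, -0.951, 0.0], [0.0, -0.0, -1.0]]
wrist_force: [0.9, 0.5, -0.5]
width: 62.3
finger_force: 0.0
59.48 tcp [546.1  12.3 300.9] F [ 0.1 -1.2 -0.5] w 61.9 ff 0.0
0.9 xy 338.1 -50.7 r 24.9 z 59.1
0.84 xy 547.6 -292.2 r 25.5 z 159.5
0.82 xy 320.2 122.1 r 25.7 z 59.2
0.81 xy 328.5 237.7 r 25.1 z 60.4
0.68 xy 471.0 -219.1 r 25.7 z 159.4
0.66 xy 575.9 -207.3 r 25.1 z 158.9
block [675.9549177  120.47497393  26.46592198]
handle ((503.93756103515625, -231.36366271972656), (58.83153533935547, 39.6993522644043), 71.84947967529297) 148.56873049799822
pin 120 [ 475.06889585 -352.86315587  128.56980088]
```

View pics/side9.png

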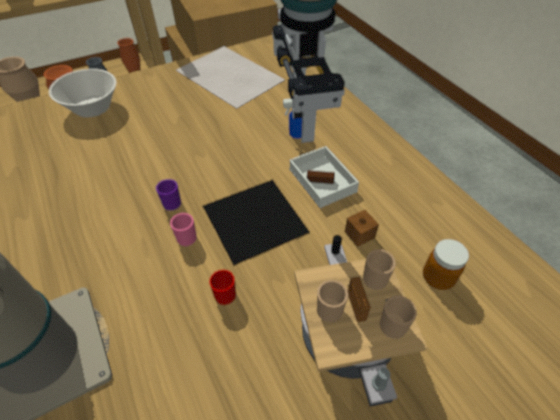

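The side view shows all three clay cups upright on the bat, at (332,300), (378,268) and (398,315). The pin is home at (380,378), the block is in the tray at (320,177), and the jar and sprayer have not moved.

```bash
python3 -c "
from station import workorder; print(workorder.job_done())"
```

```text
the job is handed in; nothing more can be done
None
```

I handed the job in at about 59 s, but the hand-in returned no verdict: the last pictures show the block in the tray, the pin home, the bat flat on the head, all three clay cups upright on it, and the jar and spray bottle not visibly moved.

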